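Roll-test two bench rollers and reject the one that lifts

TASK

One of the two hand rollers in the rack has a wheel that runs off-centre. Take each in turn and roll it upright on its wheel along the steel plate, in one direction only, for at least a turn and a quarter of the wheel, pressing lightly all the way (a few newtons, never over 18 N) and giving way when it lifts. Then hang the one that lifts in the single stand with the round rubber foot and the true one back in the rack, both fully down in the notches, without setting a roller on the table or disturbing the other things.

Things in the scene. Friction and masses are not known exactly. Their poses are not given: they have to be found in the camera images.
- rack_handle0 (a point): where the centre of the handle of the roller in the rack's first place is at the start, 98 mm above the table, 36 mm above the place's notch floor. The wooden handle is upright, 26 (x) x 22 (y) x 55 mm tall, bare all round; x along the wheel's axle, z up. A point of the rack: it does not follow the roller
- rack_handle1 (a point): where the centre of the handle of the roller in the rack's second place is at the start, 98 mm above the table, 36 mm above the place's notch floor. The wooden handle is upright, 26 (x) x 22 (y) x 55 mm tall, bare all round; x along the wheel's axle, z up. A point of the rack: it does not follow the roller
- rack: fixed rack, dark wooden base 215 (x) x 56 (y) x 10 mm; holds two like hand rollers, about 0.35 kg each: below the handle a level steel crossbar 88 (x) x 20 (y) x 8 mm and a steel wheel 32 mm across, 50 wide, axle along x, so it rolls along y, turning once per 100 mm. Handle centre is 36 mm above the crossbar's underside, 80 mm above the wheel's underside. Origin under the base
- stand: fixed single stand for the rejected roller, on a round black rubber foot 124 mm across; origin under the foot. The off-centre wheel sits 2.5 mm off its axle: its underside is 77.5 to 82.5 mm below the handle centre, and rolling it lifts the handle 5 mm from lowest to highest once a turn; the other wheel runs true. Which is which is known only by rolling
- plate_top (a point): centre of the top face of the polished steel plate, 110 (x) x 260 (y) x 12 mm, level, on rubber feet, 20 mm above the table; z up, y along its length, the rolling direction. It stays put sideways; pressed, it gives 1 mm per 10 N. The axles are slightly stiff: under about 1.5 N a wheel may skid instead of rolling; lifted, it keeps its angle
- plate: the same plate; origin at the centre of its underside
- rack_slot0 (a point): rack, first of two places 110 mm apart: point midway between its two notches, on the notch floor, 62 mm above the table, x along the axle of a roller hung there. Notches 26 mm wide (y), 8 deep, in two uprights 8 mm thick, 73 mm apart inside (along x). A seated roller's crossbar lies in both notches, about 3 mm play, handle centre 36 mm above this point; either way round
- rack_slot1 (a point): rack, second place: point midway between its two notches, on the notch floor, 62 mm above the table, x along the axle of a roller hung there. Notches 26 mm wide (y), 8 deep, in two uprights 8 mm thick, 73 mm apart inside (along x). A seated roller's crossbar lies in both notches, about 3 mm play, handle centre 36 mm above this point; either way round
- stand_slot (a point): single stand on a round black foot, empty at the start: point midway between its two notches, on the notch floor, 62 mm above the table, x along the axle of a roller hung there. Notches 26 mm wide (y), 8 deep, in two uprights 8 mm thick, 73 mm apart inside (along x). A seated roller's crossbar lies in both notches, about 3 mm play, handle centre 36 mm above this point; either way round
- collar: bystander: brass ring 26 mm across, 16 tall, beside the plate; origin at its underside
- weight: bystander: brass weight with a knob, 32 mm across, 44 tall, beside the plate; origin at its underside
- block: bystander: wooden sanding block 35 x 80 x 25 mm; origin at its underside
- screwdriver: bystander: screwdriver lying on the bench
- jar: bystander: glass jar 60 mm across, 75 tall
- cup: bystander: white cup 70 mm across, 90 tall
- hammer: bystander: hammer lying on the bench
Mind the look-alikes: they are no part of the job. There is more than one size of the stand; the job needs the smaller. Several things look just like the rack: the one meant starts farthest from the robot's base.

How it is judged:
On the way, in this order (a step that is already met when the one before it is completed fails the run):
1. one roller has been rolled at least a full turn (its wheel, which starts within 0.5 rad of zero, is beyond 6.9 rad either way) and is pressed on the plate with over 1 N ((((value of joint roller_off_wheel above 6.9 rad or value of joint roller_off_wheel below -6.9 rad) and contact force between roller_off and plate above 1 N) or ((value of joint roller_true_wheel above 6.9 rad or value of joint roller_true_wheel below -6.9 rad) and contact force between roller_true and plate above 1 N))), for 0.1 s.
2. the other roller has been rolled likewise, the first one's wheel still past 6.9 rad ((value of joint roller_off_wheel above 6.9 rad or value of joint roller_off_wheel below -6.9 rad) and (value of joint roller_true_wheel above 6.9 rad or value of joint roller_true_wheel below -6.9 rad) and contact force between any of roller_off, roller_true and plate above 1 N), for 0.1 s.
At the end, for the whole second after the job is handed in: the roller whose wheel is off-centre hangs in the stand, the true one in either place of the rack: handle centre within 7 mm sideways of its place and 31 to 40 mm above the notch floor, upright within 0.08 rad, at rest (horizontal distance between roller_off_grip and stand_slot below 0.007 m and z of roller_off_grip in the frame of stand_slot between 0.031 and 0.04 m and angle between roller_off_grip's own z axis and vertical below 0.08 rad and linear speed of roller_off below 0.02 m/s and ((horizontal distance between roller_true_grip and rack_slot0 below 0.007 m and z of roller_true_grip in the frame of rack_slot0 between 0.031 and 0.04 m and angle between roller_true_grip's own z axis and vertical below 0.08 rad and linear speed of roller_true below 0.02 m/s) or (horizontal distance between roller_true_grip and rack_slot1 below 0.007 m and z of roller_true_grip in the frame of rack_slot1 between 0.031 and 0.04 m and angle between roller_true_grip's own z axis and vertical below 0.08 rad and linear speed of roller_true below 0.02 m/s))); the robot touches nothing.
It fails at once if the plate is pressed with more than 18 N (contact force between any of roller_off, roller_true and plate above 18 N).
It fails at once if a roller is set on the table or dropped (its handle centre lower than 90 mm above the table) (height (world z) of any of roller_off_grip, roller_true_grip below 0.09 m).
It fails at once if a bystander is moved by more than 20 mm (distance of any of collar, weight, block, screwdriver, jar, cup, hammer from where it was at the start of the episode above 0.02 m).
It also fails if it takes over 72 s, if anything falls off the work surface, if the arm or the gripper's body presses on something with over 40 N, if the wrist force passes 120 N, or if a joint passes its speed limit or range.

ROBOT

A 7-joint arm with a two-finger parallel gripper is mounted at the origin on the work surface. World frame = base frame: x ahead of the robot, y to its left, z up, the work surface at z = 0. Lengths are in m, angles in rad, forces in N, time in s.
With the tool pointing down it reaches from about 0.4 to 0.85 m from the base axis. Payload 10.4 kg.
Tool frame: the origin (TCP) lies midway between the tips of the shut fingers; the grasp point (between the pads) lies 19 mm behind it; z points along the fingers, y is the direction in which the jaws open and shut (so a half turn about z gives the same grasp; the last joint's range is limited). The gripper opens to 85 mm and grips with 20 to 120 N. Pads are 22 mm wide; open, the fingers measure 114 mm over their backs; the gripper's body (76 mm by 85 mm) begins 54 mm behind the grasp point. The pads swing forward as they close: fully open they stand 13 mm farther back than shut.
Start: joints at [-1.133, 0.332, -0.065, 1.46, 0.022, 1.35, -0.088], TCP at [0.278, 0.56, 0.231] pointing down, gripper open.
Joint ranges: [-2.6, 2.6], [-0.5, 2.12], [-1.47, 1.34], [0.16, 2.42], [-1.27, 4.41], [0.06, 2.06], [-2.6, 2.6]. Speed limits (rad/s): [2.22, 2.22, 2.79, 2.79, 3.14, 3.14, 3.14].

INTERFACE

Orientations are given as a unit quaternion [x, y, z, w].
In Python, from workcell import get_obs, camera, calibration, hand_in gives the robot as it stands.
- The arm moves only by the shell command python3 -m handwheel 'ROWS' [FORCE]. ROWS is JSON, a list of rows, each an object with "jaw": the finger opening in mm, from 0 to 85.4; "delta_pos": the shift along the tool's x, y, z scaled (see below), a list of three; "turn": the turn about the tool's z scaled (see below). In form: [{"jaw": jaw, "delta_pos": [tx, ty, tz], "turn": turn}, ...]. A call has 1 to 10 rows; each row is the pose to reach, as a shift and turn from the pose commanded when the call began, along the tool's axes at that moment, turning the shorter way round; what a row does not reach only later rows make up. The controller multiplies each number of a shift by 1 m and each number of a turn by pi rad. A row lasts 1/12 s, in which the tool goes at most 41.7 mm and 7.16 degrees, less where a joint would pass 70% of its speed; a pose out of reach is approached as far as the arm can. A call with a number of a shift or a turn outside -1 to 1 is refused whole. A call with a gripper value outside its range is refused whole. The fingers move at their own pace and stop on an object; FORCE is the grip in N (left out, the last holds). Time passes only in rows, so rows that repeat a pose let the fingers close. It gives the time, the measured TCP pose, the force and the opening at its end, in the units of the state.
- get_obs(): the state, without advancing time (a new reading comes with each control period).
- camera(name): name is "side" or "top" or "wrist"; returns the picture (384x512x3 uint8, red, green, blue); there is no depth.
- calibration(name): a dict with "mtx" (3x3 intrinsics, pixels), "rvec" (rotation vector, rad) and "tvec" (3), from world to camera coordinates, as OpenCV has them. Camera axes: x right, y down, z forward; pixel columns grow to the right and rows downward; lengths in m; the calibration is good to about 2 mm. A picture is of the moment at which its call begins: read the wrist's pose just before it. calibration takes no time and is no camera call; for the wrist camera it gives the pose at the moment of the call.
- hand_in(): hands the job in, once; it reports no verdict.
The state is a dict: "clock": time; "joint_pos": joint angles; "joint_velocities": joint speeds; "tau": joint torques, N m; "position": TCP position; "ee_rot": TCP orientation; "ft_force": force on the tool from outside, world axes, zero at the start; "torque": the same for the moment, N m; "grip_width": opening from 0.0 (shut) to 1.0 (fully open).
Only numpy, scipy, OpenCV 4.12 (cv2) and the standard library are available. Lean on these libraries where they do the work, as an engineer would, in place of code of your own. Each camera call takes 0.05 s, during which the arm holds its last target.

## Working session

There is one attempt and no reset: what is moved stays moved. The work goes in short steps, Python scripts to look and compute and a shell command to move; the robot and the scene stay as the last step left them, time stands still between calls to the robot, and variables do not carry over. Pictures are saved under pics/ and viewed, and the job is handed in when it is done.

```bash
ls; mkdir -p pics; python3 - <<'E'
from workcell import *
import cv2
print(get_obs())
for n in("side","top","wrist"):
    c=calibration(n);print(n,c)
    cv2.imwrite(f"pics/{n}0.png",camera(n)[:,:,::-1])
E
```

```text
pics
{'clock': 0.0, 'joint_pos': array([-1.13260826,  0.33290244, -0.06473204,  1.46094668,  0.02155711,
        1.34992174, -0.08852251]), 'joint_velocities': array([ 0.00083845, -0.00045936,  0.00049463,  0.0003697 , -0.00125726,
       -0.00208989, -0.00084479]), 'tau': array([ 6.09629951e-04, -6.25451660e+01,  4.94378060e-02, -3.91609097e+01,
        1.62911857e-02,  9.83014586e-03,  7.20788557e-05]), 'position': array([0.27771169, 0.55947797, 0.23049436]), 'ee_rot': array([ 2.28351630e-01,  9.73578441e-01, -7.24839274e-04, -1.61158917e-04]), 'ft_force': array([ 0.29542196,  0.78331228, -0.07700356]), 'torque': array([-0.00520099,  0.02952085,  0.03063877]), 'grip_width': 1.002009490758233}
side {'mtx': array([[473.91021585,   0.        , 265.78419813],
       [  0.        , 473.91021585, 193.02807652],
       [  0.        ,   0.        ,   1.        ]]), 'rvec': array([ 0.49920515, -2.69437901,  1.22045357]), 'tvec': array([0.50153794, 0.21154274, 1.51117507])}
top {'mtx': array([[385.01876145,   0.        , 253.52973374],
       [  0.        , 385.01876145, 190.03235945],
       [  0.        ,   0.        ,   1.        ]]), 'rvec': array([ 2.15527831, -2.21292509,  0.04395472]), 'tvec': array([0.01075877, 0.50655357, 1.32511925])}
wrist {'mtx': array([[267.74020365,   0.        , 250.53738817],
       [  0.        , 267.74020365, 190.01408286],
       [  0.        ,   0.        ,   1.        ]]), 'rvec': array([-2.43164065, -1.50821551, -0.24096477]), 'tvec': array([-0.62358467, -0.04050864,  0.38046722])}
```

View pics/top0.png

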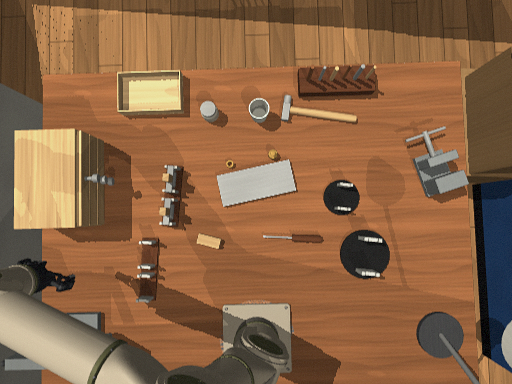

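View pics/side0.png

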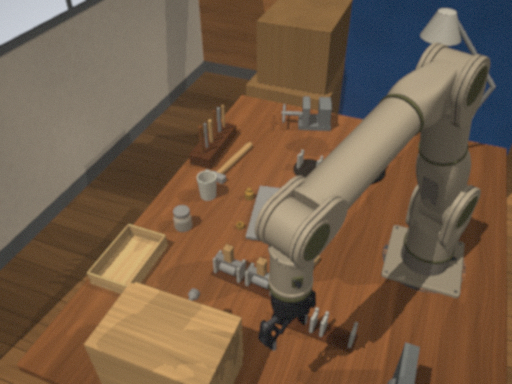

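View pics/wrist0.png

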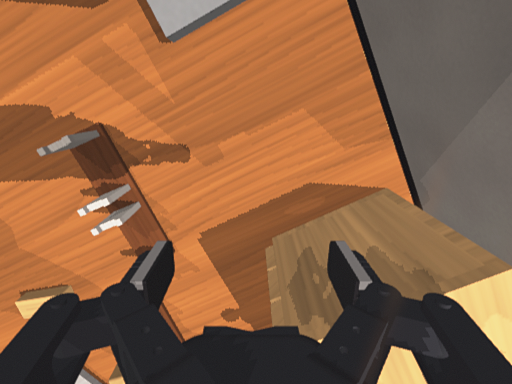

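```bash
cat > h.py <<'E'
import numpy as np,cv2
from workcell import *
from scipy.spatial.transform import Rotation as R
def ray(c,px,z):
    Rm=cv2.Rodrigues(c["rvec"])[0];t=np.ravel(c["tvec"])
    p=cv2.undistortPoints(np.array(px,float).reshape(-1,1,2),c["mtx"],None).reshape(-1,2)
    o=-Rm.T@t; d=np.c_[p,np.ones(len(p))]@Rm
    return o+d*((z-o[2])/d[:,2])[:,None]
def proj(c,P): return cv2.projectPoints(np.array(P,float).reshape(-1,1,3),c["rvec"],c["tvec"],c["mtx"],None)[0].reshape(-1,2)
def snap(n,f,crop=None,s=1):
    c=calibration(n);im=camera(n)[:,:,::-1].copy();cv2.imwrite(f"pics/{f}_raw.png",im)
    v=im
    if crop: v=im[crop[1]:crop[3],crop[0]:crop[2]]
    if s!=1: v=cv2.resize(v,None,fx=s,fy=s,interpolation=cv2.INTER_CUBIC)
    cv2.imwrite(f"pics/{f}.png",v);return c,im
E
python3 - <<'E'
from h import *
im=cv2.imread("pics/top0.png")
a=cv2.resize(im[155:310,125:225],None,fx=5,fy=5,interpolation=cv2.INTER_CUBIC)[:600]
b=cv2.resize(im[150:270,210:400],None,fx=4,fy=4,interpolation=cv2.INTER_CUBIC)
cv2.imwrite("pics/a.png",cv2.resize(im[155:305,125:225],None,fx=4,fy=4,interpolation=cv2.INTER_CUBIC));cv2.imwrite("pics/b.png",b)
c=calibration("top")
for n,p,z in [("rack",(172,195),.06),("decoy",(148,268),.06),("small",(341,197),0),("big",(365,254),0),("plate",(257,183),.02)]: print(n,ray(c,p,z),np.linalg.norm(ray(c,p,z)[0,:2]))
E
```

```text
rack [[0.49467569 0.27187001 0.06      ]] 0.5644619954167731
decoy [[0.25289404 0.35564982 0.06      ]] 0.43639682302921606
small [[ 0.47484579 -0.307782    0.        ]] 0.5658694932406324
big [[ 0.27506397 -0.38297442  0.        ]] 0.47151838991636036
plate [[ 0.53044135 -0.01536614  0.02      ]] 0.5306638743652479
```

View pics/a.png

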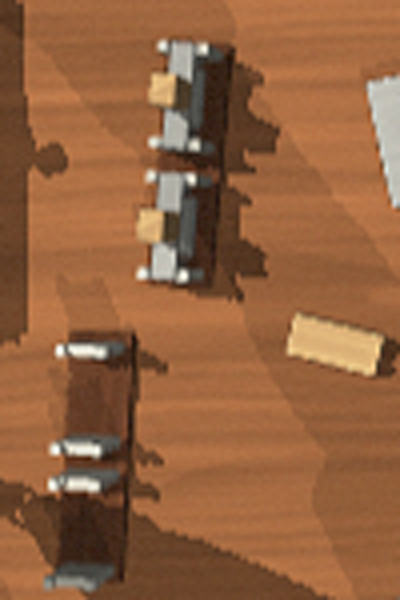

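View pics/b.png

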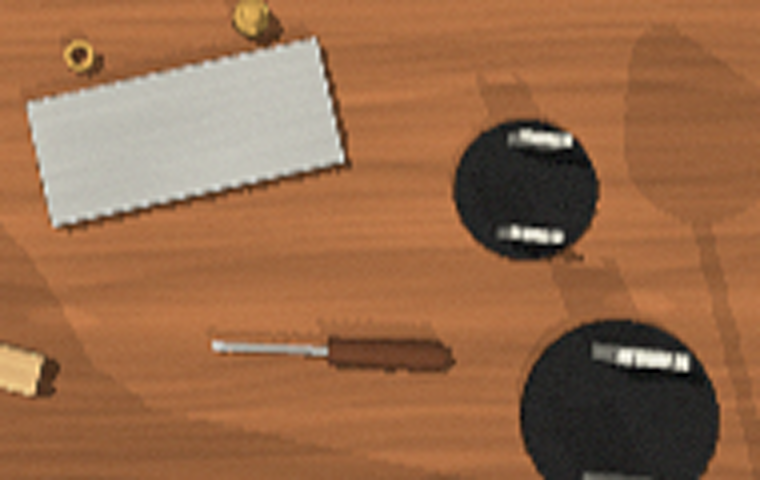

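```bash
python3 - <<'E'
from h import *
im=cv2.imread("pics/top0.png");c=calibration("top")
hsv=cv2.cvtColor(im,cv2.COLOR_BGR2HSV)
H,S,V=[hsv[:,:,i].astype(int) for i in range(3)]
def blobs(m,roi,mn):
    mm=np.zeros(m.shape,np.uint8);x0,y0,x1,y1=roi;mm[y0:y1,x0:x1]=m[y0:y1,x0:x1]*255
    n,l,st,ce=cv2.connectedComponentsWithStats(mm)
    return [(st[i],ce[i],l==i) for i in range(1,n) if st[i,4]>=mn]
# plate
m=(S<40)&(V>140)
for st,ce,l in blobs(m,(210,155,305,215),300):
    r=cv2.minAreaRect(np.argwhere(l)[:,::-1].astype(np.float32)); 
    P=ray(c,cv2.boxPoints(r),.020);print("plate",P.mean(0),[np.linalg.norm(P[i]-P[i-1]) for i in range(4)]);
    for i in range(4):
        d=P[i]-P[i-1];print(np.degrees(np.arctan2(d[1],d[0])))
# stand disc
for roi in((315,170,370,225),(330,220,400,290)):
  m=(V<60)
  for st,ce,l in blobs(m,roi,200):
    pts=cv2.convexHull(np.argwhere(l)[:,::-1].astype(np.float32))
    P=ray(c,pts.reshape(-1,2),.01);(e,r)=cv2.minEnclosingCircle(P[:,:2].astype(np.float32));print("disc",e,2*r)
  m=(V>130)&(S<60)
  for st,ce,l in blobs(m,roi,8):
    print(" upr",st,ce,ray(c,ce,.066))
# handles
print("handle px",hsv[177,165],hsv[178,165],hsv[155+226//4,125+152//4])
m=(H<25)&(H>10)&(V>170)&(S<150)
for st,ce,l in blobs(m,(155,160,190,235),10): print("h",st,ce,ray(c,ce,.1255))
E
```

```text
plate [ 0.53215057 -0.01104726  0.02      ] [np.float64(0.11135540304817601), np.float64(0.25941256649295336), np.float64(0.11125488873765053), np.float64(0.25813458728524336)]
11.471541903506719
-78.85562076446712
-169.1863299039419
101.16669789212719
disc (0.4745425283908844, -0.3055957853794098) 0.1224709004163742
 upr [340 182  13   5  45] [346.11111111 184.15555556] [[ 0.51502575 -0.31256131  0.066     ]]
 upr [337 206  14   5  40] [343.475 208.275] [[ 0.4349781  -0.30066864  0.066     ]]
disc (0.2775789201259613, -0.37832900881767273) 0.16880863904953003
 upr [364 237  18   6  70] [372.45714286 239.34285714] [[ 0.33004683 -0.39198853  0.066     ]]
 upr [362 271  18   6  74] [370.04054054 273.52702703] [[ 0.21858711 -0.37924581  0.066     ]]
handle px [ 18 119 212] [ 16 115 218] [ 17 118 214]
h [162 166  11  15  65] [166.4        174.72307692] [[0.55703355 0.2740036  0.1255    ]]
h [159 207   7   9  56] [161.94642857 210.98214286] [[0.4411645  0.28979206 0.1255    ]]
```

```bash
cat >> h.py <<'E'
def go(target,yaw=None):
    """print delta in tool axes & turn to reach TCP target; yaw = world dir of tool y (deg)"""
    o=get_obs();r=R.from_quat(o["ee_rot"]);m=r.as_matrix()
    d=m.T@(np.array(target)-o["position"])
    y=np.degrees(np.arctan2(m[1,1],m[0,1]))
    print("tcp",o["position"].round(4),"yaw",y.round(2),"delta",d.round(4),"tilt",np.degrees(np.arccos(-m[2,2])).round(2))
    if yaw is not None:
        dy=-(yaw-y); dy=(dy+90)%180-90; print("turn",(dy/180).round(4),"deg",dy.round(2))
E
python3 - <<'E'
from h import *
c=calibration("wrist");o=get_obs()
Rm=cv2.Rodrigues(c["rvec"])[0];p=-Rm.T@np.ravel(c["tvec"])
r=R.from_quat(o["ee_rot"]).as_matrix()
print("cam in tool",r.T@(p-o["position"]),"axes",(r.T@Rm.T).round(3))
go([0.278,0.33,0.28],82)
go([0.43,0.29,0.28],82)
E
```

```text
cam in tool [ 0.08056135 -0.00106143 -0.14310006] axes [[ 0.    -0.95  -0.312]
 [ 1.    -0.     0.001]
 [-0.001 -0.312  0.95 ]]
tcp [0.2778 0.5596 0.2307] yaw 63.6 delta [-0.1023 -0.2056 -0.0491] tilt 0.06
turn -0.1022 deg -18.4
tcp [0.2778 0.5596 0.2307] yaw 63.6 delta [-0.2562 -0.1738 -0.0491] tilt 0.06
turn -0.1022 deg -18.4
```

```bash
python3 -m handwheel '[{"jaw":85,"delta_pos":[-0.1,-0.205,-0.05],"turn":-0.102},{"jaw":85,"delta_pos":[-0.1,-0.205,-0.05],"turn":-0.102},{"jaw":85,"delta_pos":[-0.1,-0.205,-0.05],"turn":-0.102},{"jaw":85,"delta_pos":[-0.1,-0.205,-0.05],"turn":-0.102},{"jaw":85,"delta_pos":[-0.1,-0.205,-0.05],"turn":-0.102},{"jaw":85,"delta_pos":[-0.1,-0.205,-0.05],"turn":-0.102},{"jaw":85,"delta_pos":[-0.256,-0.175,-0.05],"turn":-0.102},{"jaw":85,"delta_pos":[-0.256,-0.175,-0.05],"turn":-0.102},{"jaw":85,"delta_pos":[-0.256,-0.175,-0.05],"turn":-0.102},{"jaw":85,"delta_pos":[-0.256,-0.175,-0.05],"turn":-0.102}]' 60
python3 -m handwheel '[{"jaw":85,"delta_pos":[0,0,0],"turn":0},{"jaw":85,"delta_pos":[0,0,0],"turn":0}]'
python3 - <<'E'
from h import *
go([0.43,0.29,0.28],82)
c,im=snap("wrist","w1")
E
```

```text
clock: 0.98
position: [0.4319, 0.2875, 0.2815]
ee_rot: [0.071, 0.997, 0.0, 0.001]
ft_force: [-0.4, 0.5, -1.8]
grip_width: 0.992
clock: 1.15
position: [0.4306, 0.2881, 0.2806]
ee_rot: [0.072, 0.997, -0.001, -0.0]
ft_force: [-0.7, 1.3, 0.1]
grip_width: 0.995
tcp [0.4306 0.2881 0.2806] yaw 81.77 delta [0.0009 0.0018 0.0006] tilt 0.08
turn -0.0013 deg -0.23
```

View pics/w1.png

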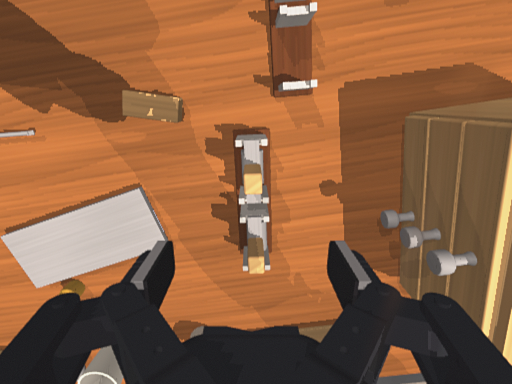

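```bash
python3 - <<'E'
from h import *
im=cv2.imread("pics/w1_raw.png")
cv2.imwrite("pics/w1c.png",cv2.resize(im[125:280,215:290],None,fx=4,fy=4*.95,interpolation=cv2.INTER_CUBIC))
E
```

```text
(no output)
```

View pics/w1c.png

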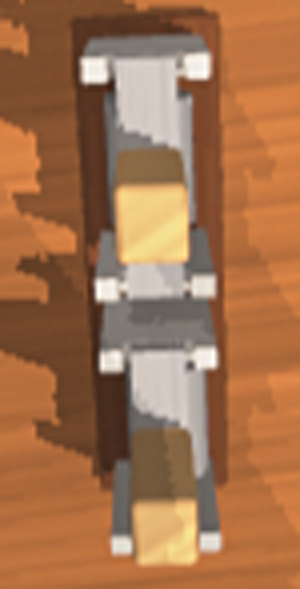

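```bash
python3 - <<'E'
from h import *
im=cv2.imread("pics/w1_raw.png");c=calibration("wrist")
hsv=cv2.cvtColor(im,cv2.COLOR_BGR2HSV);H,S,V=[hsv[:,:,i].astype(int) for i in range(3)]
def bl(m,roi,mn):
    mm=np.zeros(m.shape,np.uint8);x0,y0,x1,y1=roi;mm[y0:y1,x0:x1]=m[y0:y1,x0:x1]*255
    n,l,st,ce=cv2.connectedComponentsWithStats(mm,connectivity=4);return [(st[i],ce[i]) for i in range(1,n) if st[i,4]>=mn]
for st,ce in bl((V>225)&(S<25),(215,125,290,280),4): print("prong",st,ray(c,ce,.07).round(4))
for st,ce in bl((V>185)&(S>60)&(H<30)&(H>12),(215,125,290,280),40): print("handle",st,ray(c,ce,.1255).round(4))
u=np.array([(95,69),(198,66),(106,287),(204,285),(111,359),(205,357),(121,544),(210,541)],float)
px=np.c_[215+u[:,0]/4-.4,125+u[:,1]/3.8-.4];P=ray(c,px,.07)[:,:2];print(P.round(4));
M=(P[::2]+P[1::2])/2;print(M.round(4)); d=M[3]-M[0];print("len",np.linalg.norm(d),"yaw",np.degrees(np.arctan2(d[1],d[0])),"slots",(M[0]+M[1])/2,(M[2]+M[3])/2)
E
```

```text
prong [261 139   6   6  29] [[0.4006 0.3101 0.07  ]]
prong [236 141   5   5  25] [[0.3975 0.2762 0.07  ]]
prong [239 199   5   5  23] [[0.4783 0.268  0.07  ]]
prong [263 199   5   3  14] [[0.4817 0.3017 0.07  ]]
prong [263 217   6   5  23] [[0.5104 0.299  0.07  ]]
prong [241 218   4   4  15] [[0.5071 0.2657 0.07  ]]
prong [266 266   4   3   9] [[0.5907 0.2915 0.07  ]]
prong [243 267   4   3   9] [[0.5876 0.2569 0.07  ]]
handle [244 173  18  22 366] [[0.4389 0.2894 0.1255]]
handle [248 257  17  18 267] [[0.5485 0.2786 0.1255]]
[[0.3972 0.2767]
 [0.401  0.3103]
 [0.4772 0.2681]
 [0.4813 0.3024]
 [0.5063 0.2655]
 [0.5102 0.2991]
 [0.5876 0.257 ]
 [0.591  0.2911]]
[[0.3991 0.2935]
 [0.4793 0.2852]
 [0.5082 0.2823]
 [0.5893 0.274 ]]
len 0.19121715198771805 yaw -5.842814372343687 slots [0.43916799 0.28937028] [0.54877542 0.27817481]
```

```bash
python3 - <<'E'
from h import *
go([0.4389,0.2894,0.082],84.2)
E
```

```text
tcp [0.4293 0.2891 0.2808] yaw 81.91 delta [-0.0096  0.0017  0.1988] tilt 0.06
turn -0.0127 deg -2.29
```

```bash
python3 -m handwheel '[{"jaw":85,"delta_pos":[-0.0096,0.0017,0.04],"turn":-0.0127},{"jaw":60,"delta_pos":[-0.0096,0.0017,0.08],"turn":-0.0127},{"jaw":60,"delta_pos":[-0.0096,0.0017,0.10],"turn":-0.0127},{"jaw":60,"delta_pos":[-0.0096,0.0017,0.10],"turn":-0.0127},{"jaw":60,"delta_pos":[-0.0096,0.0017,0.10],"turn":-0.0127}]'
python3 - <<'E'
from h import *
go([0.4389,0.2894,0.082],84.2)
snap("wrist","w2")
E
```

```text
clock: 1.62
position: [0.4379, 0.2902, 0.1814]
ee_rot: [0.049, 0.999, -0.0, -0.001]
ft_force: [-0.1, -0.2, 0.3]
grip_width: 0.7
tcp [0.4379 0.2902 0.1814] yaw 84.34 delta [-0.0012 -0.0006  0.0994] tilt 0.08
turn 0.0008 deg 0.14
```

View pics/w2.png

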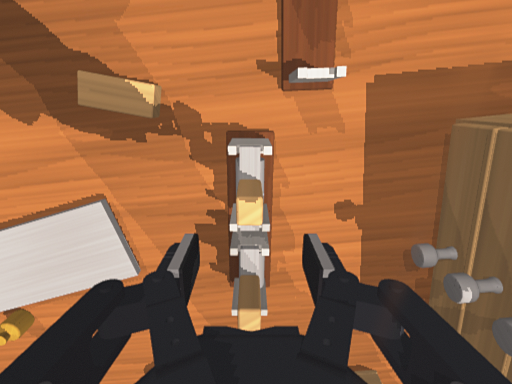

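```bash
python3 -m handwheel '[{"jaw":60,"delta_pos":[-0.001,-0.0005,0.04],"turn":0},{"jaw":60,"delta_pos":[-0.001,-0.0005,0.075],"turn":0},{"jaw":60,"delta_pos":[-0.001,-0.0005,0.0985],"turn":0},{"jaw":60,"delta_pos":[-0.001,-0.0005,0.0985],"turn":0},{"jaw":15,"delta_pos":[-0.001,-0.0005,0.0985],"turn":0},{"jaw":15,"delta_pos":[-0.001,-0.0005,0.0985],"turn":0},{"jaw":15,"delta_pos":[-0.001,-0.0005,0.0985],"turn":0},{"jaw":15,"delta_pos":[-0.001,-0.0005,0.0985],"turn":0},{"jaw":15,"delta_pos":[-0.001,-0.0005,0.0985],"turn":0},{"jaw":15,"delta_pos":[-0.001,-0.0005,0.0985],"turn":0}]' 70
python3 -m handwheel '[{"jaw":15,"delta_pos":[0,0,0],"turn":0},{"jaw":15,"delta_pos":[0,0,0],"turn":0}]'
python3 - <<'E'
from h import *
go([0.4389,0.2894,0.082],84.2);o=get_obs();print(o["ft_force"],o["torque"],o["grip_width"]*85.4)
E
```

```text
clock: 2.5
position: [0.4414, 0.2902, 0.0855]
ee_rot: [0.05, 0.999, 0.002, 0.002]
ft_force: [-0.9, -0.6, 8.5]
grip_width: 0.25
clock: 2.67
position: [0.4414, 0.2902, 0.0855]
ee_rot: [0.05, 0.999, 0.002, 0.002]
ft_force: [-1.2, -0.9, 7.5]
grip_width: 0.249
tcp [0.4414 0.2902 0.0855] yaw 84.25 delta [ 0.0025 -0.001   0.0035] tilt 0.25
turn 0.0003 deg 0.05
[-1.16695022 -0.90069702  7.5443075 ] [-0.17678369  0.19181926  0.02903863] 21.290386463923372
```

```bash
python3 -m handwheel '[{"jaw":15,"delta_pos":[0,0,-0.02],"turn":0},{"jaw":15,"delta_pos":[0,0,-0.05],"turn":0},{"jaw":15,"delta_pos":[0,0,-0.09],"turn":0},{"jaw":15,"delta_pos":[0,0,-0.125],"turn":0},{"jaw":15,"delta_pos":[0,0,-0.125],"turn":0},{"jaw":15,"delta_pos":[0,0,-0.125],"turn":0},{"jaw":15,"delta_pos":[0,0,-0.125],"turn":0}]'
python3 - <<'E'
from h import *
o=get_obs();print(o["ft_force"],o["torque"],o["grip_width"]*85.4)
go([0.4389,0.2894,0.082],84.2)
snap("wrist","w3");snap("side","s3")
o=get_obs();print(o["ft_force"],o["torque"],o["grip_width"]*85.4)
E
```

```text
clock: 3.25
position: [0.4398, 0.2888, 0.2077]
ee_rot: [0.05, 0.999, 0.0, -0.0]
ft_force: [0.4, 1.0, -3.8]
grip_width: 0.249
[ 0.42118831  0.98205684 -3.82428959] [-0.02458607  0.01449871  0.02810685] 21.224700755463363
tcp [0.4398 0.2888 0.2077] yaw 84.25 delta [0.0009 0.0005 0.1257] tilt 0.01
turn 0.0003 deg 0.05
[-0.05174613 -0.91229046 -3.84444573] [0.0112859  0.03724995 0.00149419] 20.98096581577584
```

View pics/w3.png

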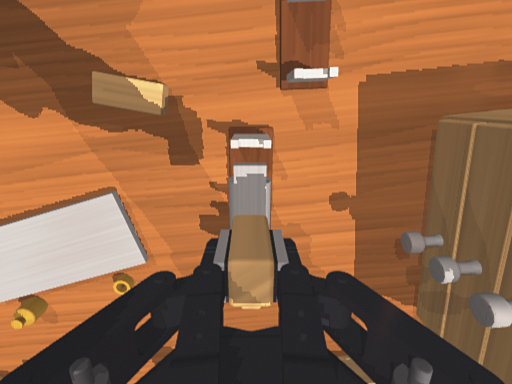

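View pics/s3.png

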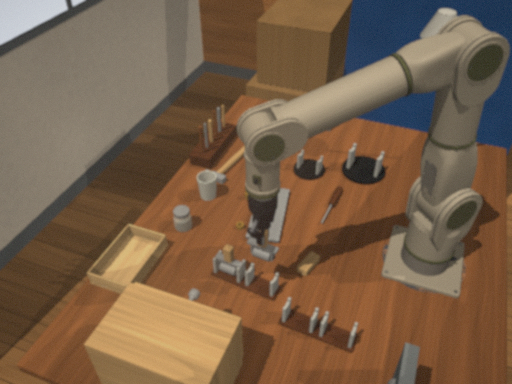

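```bash
python3 - <<'E'
from h import *
go([0.5198,0.064,0.20],101.2)
E
```

```text
tcp [0.4393 0.2885 0.2064] yaw 84.25 delta [-0.1026 -0.2153  0.0066] tilt 0.14
turn -0.0942 deg -16.95
```

```bash
python3 -m handwheel '[{"jaw":15,"delta_pos":[-0.0173,-0.0359,0],"turn":-0.015},{"jaw":15,"delta_pos":[-0.0342,-0.0718,0],"turn":-0.03},{"jaw":15,"delta_pos":[-0.0513,-0.1077,0],"turn":-0.045},{"jaw":15,"delta_pos":[-0.0684,-0.1436,0],"turn":-0.06},{"jaw":15,"delta_pos":[-0.0855,-0.1795,0],"turn":-0.078},{"jaw":15,"delta_pos":[-0.0975,-0.205,0],"turn":-0.0942},{"jaw":15,"delta_pos":[-0.1026,-0.2153,0.03],"turn":-0.0942},{"jaw":15,"delta_pos":[-0.1026,-0.2153,0.06],"turn":-0.0942},{"jaw":15,"delta_pos":[-0.1026,-0.2153,0.08],"turn":-0.0942},{"jaw":15,"delta_pos":[-0.1026,-0.2153,0.08],"turn":-0.0942}]'
python3 -m handwheel '[{"jaw":15,"delta_pos":[0,0,0],"turn":0},{"jaw":15,"delta_pos":[0,0,0],"turn":0},{"jaw":15,"delta_pos":[0,0,0],"turn":0}]'
python3 - <<'E'
from h import *
o=get_obs();print(o["ft_force"],o["torque"],o["grip_width"]*85.4)
go([0.5198,0.064,0.0885],101.2)
snap("wrist","w4");snap("top","t4",(180,120,330,230),4)
o=get_obs();print(o["ft_force"])
E
```

```text
clock: 4.18
position: [0.5171, 0.0635, 0.1225]
ee_rot: [-0.097, 0.995, -0.001, -0.005]
ft_force: [-0.9, 0.5, -3.9]
grip_width: 0.246
clock: 4.43
position: [0.5215, 0.0649, 0.1293]
ee_rot: [-0.098, 0.995, 0.0, 0.001]
ft_force: [0.1, -0.0, -4.0]
grip_width: 0.247
[ 0.14605042 -0.03551074 -3.962035  ] [ 0.02516563  0.02745462 -0.01100339] 21.096139540866155
tcp [0.5215 0.0649 0.1293] yaw 101.22 delta [ 0.0019 -0.0006  0.0408] tilt 0.13
turn 0.0001 deg 0.02
[ 0.06820197  0.55873074 -2.76195248]
```

View pics/w4.png

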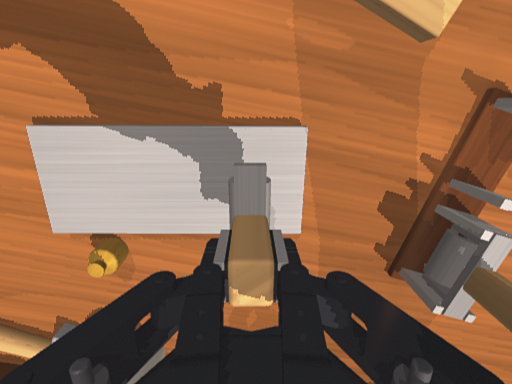

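View pics/t4.png

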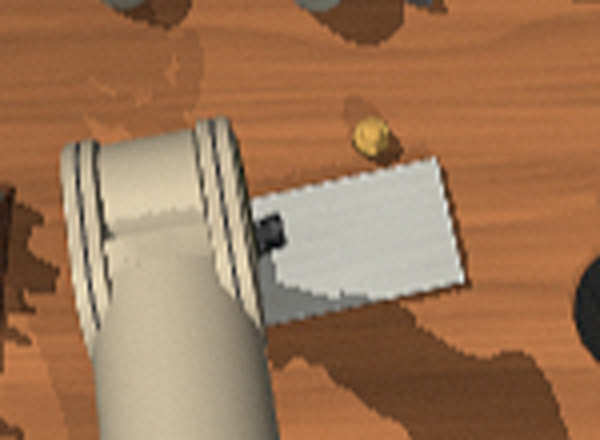

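```bash
python3 - <<'E'
from h import *
c=calibration("wrist");P=ray(c,[(28,126),(306,126),(301,234),(52,234)],.02)[:,:2]
print(P.round(4),P.mean(0)); e=P[0]-P[1];f=P[3]-P[2];print(np.linalg.norm(e),np.linalg.norm(f),[np.degrees(np.arctan2(v[1],v[0])) for v in(e,f)], np.linalg.norm(P[1]-P[2]))
E
```

```text
[[ 0.5025 -0.1477]
 [ 0.4528  0.1028]
 [ 0.5609  0.1262]
 [ 0.6117 -0.1299]] [ 0.53196946 -0.01214111]
0.2553446601073601 0.2610648067843597 [np.float64(-78.77040103107126), np.float64(-78.78653878173667)] 0.11060925232422393
```

```bash
python3 -m handwheel '[{"jaw":15,"delta_pos":[0,0,0.015],"turn":0},{"jaw":15,"delta_pos":[0,0,0.028],"turn":0},{"jaw":15,"delta_pos":[0,0,0.034],"turn":0},{"jaw":15,"delta_pos":[0,0,0.036],"turn":0},{"jaw":15,"delta_pos":[0,0,0.036],"turn":0},{"jaw":15,"delta_pos":[0,0,0.036],"turn":0},{"jaw":15,"delta_pos":[0,0,0.036],"turn":0}]'
python3 -m handwheel '[{"jaw":15,"delta_pos":[0,0,0.001],"turn":0},{"jaw":15,"delta_pos":[0,0,0.001],"turn":0}]'
python3 -m handwheel '[{"jaw":15,"delta_pos":[0,0,0.001],"turn":0},{"jaw":15,"delta_pos":[0,0,0.001],"turn":0}]'
```

```text
clock: 5.12
position: [0.5211, 0.0647, 0.0926]
ee_rot: [-0.098, 0.995, 0.0, 0.001]
ft_force: [0.4, 0.7, -2.7]
grip_width: 0.249
clock: 5.28
position: [0.5208, 0.0646, 0.0911]
ee_rot: [-0.098, 0.995, 0.0, 0.0]
ft_force: [-0.1, -0.0, -3.1]
grip_width: 0.249
clock: 5.45
position: [0.5205, 0.0645, 0.0897]
ee_rot: [-0.098, 0.995, 0.0, -0.0]
ft_force: [-0.5, -0.2, -2.6]
grip_width: 0.246
```

```bash
python3 -m handwheel '[{"jaw":15,"delta_pos":[0,0,0.001],"turn":0},{"jaw":15,"delta_pos":[0,0,0.001],"turn":0}]'
python3 -m handwheel '[{"jaw":15,"delta_pos":[0,0,0.001],"turn":0},{"jaw":15,"delta_pos":[0,0,0.001],"turn":0}]'
python3 -m handwheel '[{"jaw":15,"delta_pos":[0,0,0.0005],"turn":0},{"jaw":15,"delta_pos":[0,0,0.0005],"turn":0}]'
```

```text
clock: 5.62
position: [0.5205, 0.0645, 0.0886]
ee_rot: [-0.098, 0.995, 0.0, -0.0]
ft_force: [-0.8, -0.5, -3.5]
grip_width: 0.245
clock: 5.78
position: [0.5205, 0.0645, 0.0876]
ee_rot: [-0.098, 0.995, 0.0, -0.0]
ft_force: [0.0, -0.3, -4.0]
grip_width: 0.25
clock: 5.95
position: [0.5206, 0.0645, 0.0874]
ee_rot: [-0.098, 0.995, 0.0, 0.0]
ft_force: [-0.3, -0.6, -1.1]
grip_width: 0.25
```

```bash
python3 -m handwheel '[{"jaw":15,"delta_pos":[0,0,0.001],"turn":0},{"jaw":15,"delta_pos":[0,0,0.001],"turn":0}]'
python3 -m handwheel '[{"jaw":15,"delta_pos":[0,0,0],"turn":0},{"jaw":15,"delta_pos":[0,0,0.0],"turn":0}]'
```

```text
clock: 6.12
position: [0.5207, 0.0645, 0.0867]
ee_rot: [-0.098, 0.995, 0.0, 0.0]
ft_force: [-3.1, -0.5, 5.3]
grip_width: 0.251
clock: 6.28
position: [0.5207, 0.0645, 0.0867]
ee_rot: [-0.098, 0.995, 0.0, 0.0]
ft_force: [-3.2, -0.6, 5.2]
grip_width: 0.249
```

```bash
python3 -m handwheel '[{"jaw":15,"delta_pos":[0,-0.002,-0.0004],"turn":0},{"jaw":15,"delta_pos":[0,-0.005,-0.0004],"turn":0},{"jaw":15,"delta_pos":[0,-0.005,-0.0004],"turn":0}]'

```

```text
clock: 6.53
position: [0.5217, 0.0589, 0.0868]
ee_rot: [-0.097, 0.995, -0.0, 0.0]
ft_force: [-1.5, -0.5, 4.2]
grip_width: 0.246
```

```bash
python3 -m handwheel '[{"jaw":15,"delta_pos":[0,-0.0025,-0.0002],"turn":0},{"jaw":15,"delta_pos":[0,-0.005,-0.0002],"turn":0},{"jaw":15,"delta_pos":[0,-0.005,-0.0002],"turn":0}]'

```

```text
clock: 6.78
position: [0.5227, 0.054, 0.0869]
ee_rot: [-0.097, 0.995, -0.0, 0.0]
ft_force: [-2.1, -1.0, 3.0]
grip_width: 0.242
```

```bash
python3 -m handwheel '[{"jaw":15,"delta_pos":[0,-0.0025,0],"turn":0},{"jaw":15,"delta_pos":[0,-0.005,0],"turn":0},{"jaw":15,"delta_pos":[0,-0.005,0],"turn":0}]'

```

```text
clock: 7.03
position: [0.5237, 0.0491, 0.0869]
ee_rot: [-0.097, 0.995, -0.0, 0.0]
ft_force: [-1.6, -0.8, 3.3]
grip_width: 0.249
```

```bash
python3 -m handwheel '[{"jaw":15,"delta_pos":[0,-0.0025,0],"turn":0},{"jaw":15,"delta_pos":[0,-0.005,0],"turn":0},{"jaw":15,"delta_pos":[0,-0.005,0],"turn":0}]'

```

```text
clock: 7.28
position: [0.5246, 0.0442, 0.0869]
ee_rot: [-0.097, 0.995, -0.0, 0.0]
ft_force: [-1.5, -0.4, 2.2]
grip_width: 0.247
```

```bash
python3 -m handwheel '[{"jaw":15,"delta_pos":[0,-0.0025,0],"turn":0},{"jaw":15,"delta_pos":[0,-0.005,0],"turn":0},{"jaw":15,"delta_pos":[0,-0.0075,0],"turn":0},{"jaw":15,"delta_pos":[0,-0.0075,0],"turn":0}]'

```

```text
clock: 7.62
position: [0.5261, 0.0368, 0.0869]
ee_rot: [-0.097, 0.995, -0.0, 0.0]
ft_force: [-1.4, -0.8, 2.7]
grip_width: 0.248
```

```bash
python3 -m handwheel '[{"jaw":15,"delta_pos":[0,-0.0025,0],"turn":0},{"jaw":15,"delta_pos":[0,-0.005,0],"turn":0},{"jaw":15,"delta_pos":[0,-0.0075,0],"turn":0},{"jaw":15,"delta_pos":[0,-0.0075,0],"turn":0}]'

```

```text
clock: 7.95
position: [0.5275, 0.0294, 0.087]
ee_rot: [-0.097, 0.995, -0.0, 0.0]
ft_force: [-1.2, -1.3, 2.5]
grip_width: 0.246
```

```bash
python3 -m handwheel '[{"jaw":15,"delta_pos":[0,-0.003,0],"turn":0},{"jaw":15,"delta_pos":[0,-0.006,0],"turn":0},{"jaw":15,"delta_pos":[0,-0.009,0],"turn":0},{"jaw":15,"delta_pos":[0,-0.012,0],"turn":0},{"jaw":15,"delta_pos":[0,-0.015,0],"turn":0},{"jaw":15,"delta_pos":[0,-0.015,0],"turn":0}]'

```

```text
clock: 8.45
position: [0.5305, 0.0145, 0.0869]
ee_rot: [-0.097, 0.995, -0.0, 0.0]
ft_force: [-0.5, -0.7, 2.5]
grip_width: 0.247
```

```bash
python3 -m handwheel '[{"jaw":15,"delta_pos":[0,-0.003,0],"turn":0},{"jaw":15,"delta_pos":[0,-0.006,0],"turn":0},{"jaw":15,"delta_pos":[0,-0.009,0],"turn":0},{"jaw":15,"delta_pos":[0,-0.012,0],"turn":0},{"jaw":15,"delta_pos":[0,-0.015,0],"turn":0},{"jaw":15,"delta_pos":[0,-0.015,0],"turn":0}]'

```

```text
clock: 8.95
position: [0.5334, -0.0002, 0.0869]
ee_rot: [-0.097, 0.995, -0.0, 0.0]
ft_force: [0.1, -0.7, 1.8]
grip_width: 0.248
```

```bash
python3 -m handwheel '[{"jaw":15,"delta_pos":[0,-0.005,0.0002],"turn":0},{"jaw":15,"delta_pos":[0,-0.010,0.0002],"turn":0},{"jaw":15,"delta_pos":[0,-0.015,0.0002],"turn":0},{"jaw":15,"delta_pos":[0,-0.020,0.0002],"turn":0},{"jaw":15,"delta_pos":[0,-0.025,0.0002],"turn":0},{"jaw":15,"delta_pos":[0,-0.030,0.0002],"turn":0},{"jaw":15,"delta_pos":[0,-0.035,0.0002],"turn":0},{"jaw":15,"delta_pos":[0,-0.035,0.0002],"turn":0}]'

```

```text
clock: 9.62
position: [0.5403, -0.0351, 0.0868]
ee_rot: [-0.097, 0.995, -0.0, 0.0]
ft_force: [-1.9, -1.5, 3.7]
grip_width: 0.251
```

```bash
python3 -m handwheel '[{"jaw":15,"delta_pos":[0,-0.005,0],"turn":0},{"jaw":15,"delta_pos":[0,-0.010,0],"turn":0},{"jaw":15,"delta_pos":[0,-0.015,0],"turn":0},{"jaw":15,"delta_pos":[0,-0.020,0],"turn":0},{"jaw":15,"delta_pos":[0,-0.025,0],"turn":0},{"jaw":15,"delta_pos":[0,-0.030,0],"turn":0},{"jaw":15,"delta_pos":[0,-0.035,0],"turn":0},{"jaw":15,"delta_pos":[0,-0.040,0],"turn":0},{"jaw":15,"delta_pos":[0,-0.045,0],"turn":0},{"jaw":15,"delta_pos":[0,-0.045,0],"turn":0}]'

```

```text
clock: 10.45
position: [0.549, -0.0792, 0.0868]
ee_rot: [-0.097, 0.995, -0.0, 0.0]
ft_force: [-0.6, -1.4, 5.1]
grip_width: 0.245
```

```bash
python3 -m handwheel '[{"jaw":15,"delta_pos":[0,0,-0.02],"turn":0},{"jaw":15,"delta_pos":[0,0,-0.06],"turn":0},{"jaw":15,"delta_pos":[0,0,-0.10],"turn":0},{"jaw":15,"delta_pos":[0,0,-0.12],"turn":0},{"jaw":15,"delta_pos":[0,0,-0.12],"turn":0},{"jaw":15,"delta_pos":[0,0,-0.12],"turn":0}]'
python3 - <<'E'
from h import *
o=get_obs();print(o["ft_force"],o["torque"],o["grip_width"]*85.4)
go([0.4417,0.2902,0.205],84.2)
E
```

```text
clock: 10.95
position: [0.5488, -0.0776, 0.2066]
ee_rot: [-0.098, 0.995, 0.0, 0.0]
ft_force: [0.0, -0.8, -3.3]
grip_width: 0.25
[ 5.28850680e-04 -8.48052036e-01 -3.34771561e+00] [0.0291958  0.01977662 0.00868102] 21.38882023960074
tcp [ 0.5488 -0.0776  0.2066] yaw 101.22 delta [0.0335 0.3816 0.0016] tilt 0.04
turn 0.0945 deg 17.02
```

```bash
python3 -m handwheel '[{"jaw":15,"delta_pos":[0.0035,0.04,0],"turn":0.0105},{"jaw":15,"delta_pos":[0.007,0.08,0],"turn":0.021},{"jaw":15,"delta_pos":[0.0105,0.12,0],"turn":0.0315},{"jaw":15,"delta_pos":[0.014,0.16,0],"turn":0.042},{"jaw":15,"delta_pos":[0.0175,0.20,0],"turn":0.0525},{"jaw":15,"delta_pos":[0.021,0.24,0],"turn":0.063},{"jaw":15,"delta_pos":[0.0245,0.28,0],"turn":0.0735},{"jaw":15,"delta_pos":[0.028,0.32,0],"turn":0.084},{"jaw":15,"delta_pos":[0.0315,0.36,0],"turn":0.0945},{"jaw":15,"delta_pos":[0.0335,0.3816,0.0016],"turn":0.0945}]'
python3 -m handwheel '[{"jaw":15,"delta_pos":[0,0,0],"turn":0},{"jaw":15,"delta_pos":[0,0,0],"turn":0},{"jaw":15,"delta_pos":[0,0,0],"turn":0},{"jaw":15,"delta_pos":[0,0,0],"turn":0}]'
python3 - <<'E'
from h import *
o=get_obs();print(o["ft_force"],o["torque"],o["grip_width"]*85.4)
go([0.4417,0.2902,0.205],84.2)
E
```

```text
clock: 11.78
position: [0.4382, 0.2945, 0.2025]
ee_rot: [0.049, 0.999, -0.0, -0.002]
ft_force: [-0.1, 0.5, -3.7]
grip_width: 0.25
clock: 12.12
position: [0.4419, 0.2886, 0.2039]
ee_rot: [0.052, 0.999, -0.001, -0.001]
ft_force: [-0.3, 0.1, -2.9]
grip_width: 0.248
[-0.31926076  0.11695555 -2.92513626] [-0.02985609 -0.00692887 -0.06021413] 21.219178749922214
tcp [0.4419 0.2886 0.2039] yaw 84.09 delta [ 0.0003  0.0016 -0.0011] tilt 0.12
turn -0.0006 deg -0.11
```

```bash
python3 -m handwheel '[{"jaw":15,"delta_pos":[0,0.0015,0.03],"turn":0},{"jaw":15,"delta_pos":[0,0.0015,0.06],"turn":0},{"jaw":15,"delta_pos":[0,0.0015,0.085],"turn":0},{"jaw":15,"delta_pos":[0,0.0015,0.1],"turn":0},{"jaw":15,"delta_pos":[0,0.0015,0.1],"turn":0},{"jaw":15,"delta_pos":[0,0.0015,0.1],"turn":0},{"jaw":15,"delta_pos":[0,0.0015,0.1],"turn":0}]'
python3 - <<'E'
from h import *
o=get_obs();print(o["ft_force"],o["torque"])
go([0.4417,0.2902,0.086],84.2)
snap("wrist","w5",(190,100,310,330),2.6)
E
```

```text
clock: 12.7
position: [0.4428, 0.2915, 0.1063]
ee_rot: [0.051, 0.999, 0.001, 0.001]
ft_force: [0.5, 0.8, -3.0]
grip_width: 0.252
[ 0.51992923  0.79063077 -3.01707906] [0.02881599 0.00783514 0.02911306]
tcp [0.4428 0.2915 0.1063] yaw 84.13 delta [ 0.001  -0.0014  0.0203] tilt 0.1
turn -0.0004 deg -0.07
```

View pics/w5.png

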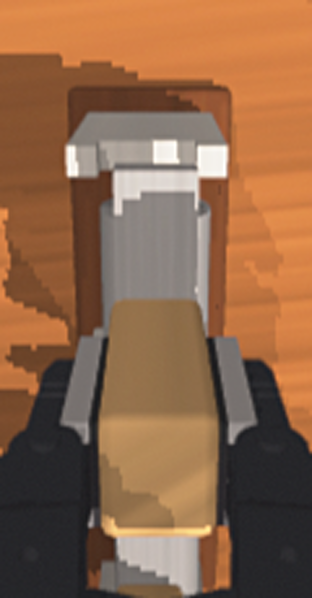

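```bash
python3 -m handwheel '[{"jaw":15,"delta_pos":[0.001,-0.002,0.0],"turn":0},{"jaw":15,"delta_pos":[0.001,-0.002,0.004],"turn":0},{"jaw":15,"delta_pos":[0.001,-0.002,0.008],"turn":0},{"jaw":15,"delta_pos":[0.001,-0.002,0.012],"turn":0},{"jaw":15,"delta_pos":[0.001,-0.002,0.015],"turn":0},{"jaw":15,"delta_pos":[0.001,-0.002,0.015],"turn":0}]'
python3 - <<'E'
from h import *
o=get_obs();print(o["ft_force"],o["torque"])
go([0.4417,0.2902,0.086],84.2)
snap("wrist","w6",(190,100,310,330),2.6)
E
```

```text
clock: 13.25
position: [0.4403, 0.2894, 0.0892]
ee_rot: [0.051, 0.999, -0.0, -0.001]
ft_force: [0.2, -0.3, -3.7]
grip_width: 0.248
[ 0.19810677 -0.31343937 -3.74342477] [ 0.04015975 -0.00304928 -0.03502542]
tcp [0.4403 0.2894 0.0892] yaw 84.2 delta [-0.0014  0.0009  0.0032] tilt 0.08
turn -0.0 deg -0.0
```

View pics/w6.png

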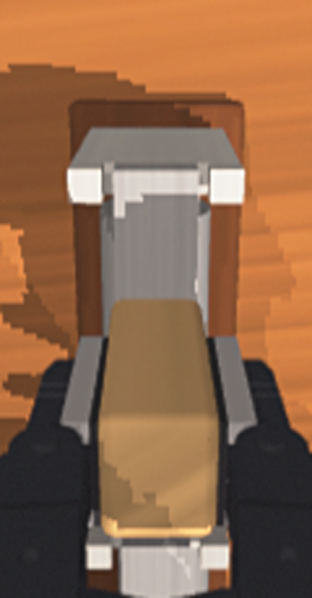

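```bash
python3 -m handwheel '[{"jaw":15,"delta_pos":[0.0,0,0.0015],"turn":0},{"jaw":15,"delta_pos":[0.0,0,0.003],"turn":0},{"jaw":15,"delta_pos":[0,0,0.003],"turn":0}]'
python3 -m handwheel '[{"jaw":15,"delta_pos":[0.0,0,0.001],"turn":0},{"jaw":15,"delta_pos":[0,0,0.001],"turn":0}]'
```

```text
clock: 13.55
position: [0.4406, 0.2897, 0.0869]
ee_rot: [0.051, 0.999, -0.0, -0.0]
ft_force: [-0.1, -0.0, -3.5]
grip_width: 0.248
clock: 13.72
position: [0.4407, 0.2897, 0.086]
ee_rot: [0.051, 0.999, 0.0, -0.0]
ft_force: [-0.1, -0.5, -2.7]
grip_width: 0.252
```

```bash
python3 -m handwheel '[{"jaw":15,"delta_pos":[0.0,0,0.001],"turn":0},{"jaw":15,"delta_pos":[0,0,0.001],"turn":0}]'
python3 -m handwheel '[{"jaw":30,"delta_pos":[0.0,0,0],"turn":0},{"jaw":50,"delta_pos":[0,0,0],"turn":0},{"jaw":60,"delta_pos":[0,0,0],"turn":0},{"jaw":60,"delta_pos":[0,0,0],"turn":0},{"jaw":60,"delta_pos":[0,0,0],"turn":0}]'
python3 - <<'E'
from h import *
go([0.4417,0.2902,0.086],84.2)
snap("wrist","w7",(190,100,310,330),2.6)
E
```

```text
clock: 13.88
position: [0.4408, 0.2898, 0.0857]
ee_rot: [0.051, 0.999, 0.0, 0.0]
ft_force: [-2.9, -1.6, 2.7]
grip_width: 0.245
clock: 14.3
position: [0.4408, 0.2897, 0.0852]
ee_rot: [0.051, 0.999, 0.0, 0.0]
ft_force: [-0.4, 0.3, 0.1]
grip_width: 0.703
tcp [0.4408 0.2897 0.0852] yaw 84.19 delta [-0.0008  0.0005 -0.0008] tilt 0.02
turn -0.0001 deg -0.01
```

View pics/w7.png

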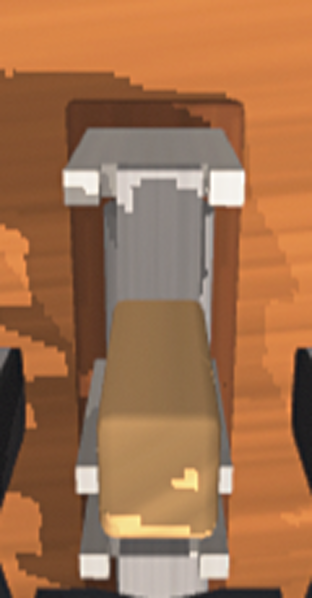

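```bash
python3 -m handwheel '[{"jaw":60,"delta_pos":[0,0,-0.04],"turn":0},{"jaw":60,"delta_pos":[0,0,-0.08],"turn":0},{"jaw":60,"delta_pos":[0,0,-0.12],"turn":0},{"jaw":60,"delta_pos":[-0.04,0,-0.12],"turn":0},{"jaw":60,"delta_pos":[-0.08,0,-0.12],"turn":0},{"jaw":60,"delta_pos":[-0.1095,0,-0.12],"turn":0},{"jaw":60,"delta_pos":[-0.1095,0,-0.12],"turn":0},{"jaw":60,"delta_pos":[-0.1095,0,-0.12],"turn":0},{"jaw":60,"delta_pos":[-0.1095,0,-0.12],"turn":0}]'
python3 - <<'E'
from h import *
go([0.549,0.2785,0.082],84.2)
snap("wrist","w8")
E
```

```text
clock: 15.1
position: [0.549, 0.2789, 0.2047]
ee_rot: [0.051, 0.999, -0.0, -0.0]
ft_force: [-0.4, 0.6, 0.2]
grip_width: 0.699
tcp [0.549  0.2789 0.2047] yaw 84.21 delta [-1.000e-04 -3.000e-04  1.227e-01] tilt 0.05
turn 0.0 deg 0.01
```

View pics/w8.png

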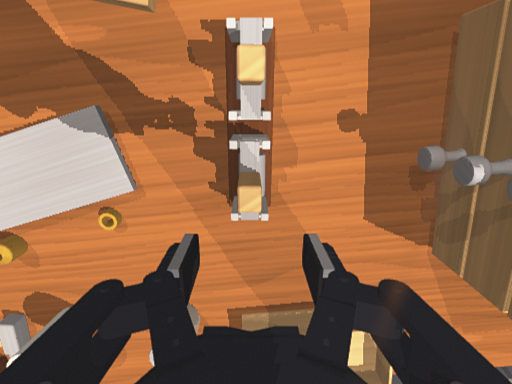

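```bash
python3 - <<'E'
from h import *
im=cv2.imread("pics/w8_raw.png");c=calibration("wrist")
cv2.imwrite("pics/w8c.png",cv2.resize(im[10:230,210:290],None,fx=3.2,fy=2.7,interpolation=cv2.INTER_CUBIC))
hsv=cv2.cvtColor(im,cv2.COLOR_BGR2HSV);H,S,V=[hsv[:,:,i].astype(int) for i in range(3)]
def bl(m,roi,mn):
    mm=np.zeros(m.shape,np.uint8);x0,y0,x1,y1=roi;mm[y0:y1,x0:x1]=m[y0:y1,x0:x1]*255
    n,l,st,ce=cv2.connectedComponentsWithStats(mm,connectivity=4);return [(st[i],ce[i]) for i in range(1,n) if st[i,4]>=mn]
for st,ce in bl((V>225)&(S<25),(215,10,290,230),4): print("prong",st,ray(c,ce,.07).round(4))
for st,ce in bl((V>185)&(S>60)&(H<30)&(H>12),(215,10,290,230),40): print("handle",st,ray(c,ce,.1255).round(4))
E
```

```text
prong [227  18   8  10  80] [[0.3982 0.2754 0.07  ]]
prong [264  18   9  10  88] [[0.4016 0.3092 0.07  ]]
prong [261  32   1  12  12] [[0.4129 0.3019 0.07  ]]
prong [241 106   1   4   4] [[0.4724 0.2767 0.07  ]]
prong [229 112   8   7  55] [[0.4787 0.2673 0.07  ]]
prong [263 112   7   7  48] [[0.4821 0.3008 0.07  ]]
prong [238 116  19   3  24] [[0.4825 0.28   0.07  ]]
prong [259 141  11   8  60] [[0.5113 0.2978 0.07  ]]
prong [230 142   7   6  42] [[0.5079 0.2644 0.07  ]]
prong [231 214   7   6  32] [[0.5889 0.256  0.07  ]]
prong [262 215   6   5  30] [[0.5926 0.29   0.07  ]]
handle [ 237   44   28   37 1002] [[0.4396 0.2895 0.1255]]
handle [281  61   9   8  44] [[0.4435 0.3157 0.1255]]
handle [238 186  24  27 596] [[0.5493 0.2775 0.1255]]
```

View pics/w8c.png

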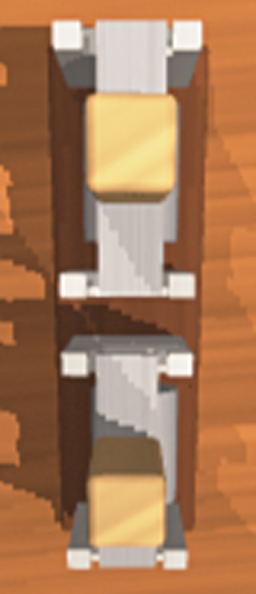

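```bash
python3 -m handwheel '[{"jaw":60,"delta_pos":[0,-0.0012,0.04],"turn":0},{"jaw":60,"delta_pos":[0,-0.0012,0.08],"turn":0},{"jaw":60,"delta_pos":[0,-0.0012,0.11],"turn":0},{"jaw":60,"delta_pos":[0,-0.0012,0.1205],"turn":0},{"jaw":60,"delta_pos":[0,-0.0012,0.1205],"turn":0},{"jaw":60,"delta_pos":[0,-0.0012,0.1205],"turn":0},{"jaw":15,"delta_pos":[0,-0.0012,0.1205],"turn":0},{"jaw":15,"delta_pos":[0,-0.0012,0.1205],"turn":0},{"jaw":15,"delta_pos":[0,-0.0012,0.1205],"turn":0},{"jaw":15,"delta_pos":[0,-0.0012,0.1205],"turn":0}]' 70
python3 -m handwheel '[{"jaw":15,"delta_pos":[0,0,0],"turn":0},{"jaw":15,"delta_pos":[0,0,0],"turn":0},{"jaw":15,"delta_pos":[0,0,0],"turn":0}]'
python3 -m handwheel '[{"jaw":15,"delta_pos":[0,0,-0.02],"turn":0},{"jaw":15,"delta_pos":[0,0,-0.05],"turn":0},{"jaw":15,"delta_pos":[0,0,-0.09],"turn":0},{"jaw":15,"delta_pos":[0,0,-0.12],"turn":0},{"jaw":15,"delta_pos":[0,0,-0.12],"turn":0},{"jaw":15,"delta_pos":[0,0,-0.12],"turn":0},{"jaw":15,"delta_pos":[0,0,-0.12],"turn":0}]'
python3 - <<'E'
from h import *
go([0.5198,0.064,0.20],101.2)
snap("wrist","w9")
E
```

```text
clock: 15.98
position: [0.5504, 0.2778, 0.0865]
ee_rot: [0.051, 0.999, 0.001, 0.001]
ft_force: [-2.3, -0.7, 7.5]
grip_width: 0.247
clock: 16.23
position: [0.5504, 0.2778, 0.0865]
ee_rot: [0.051, 0.999, 0.001, 0.001]
ft_force: [-2.1, -0.7, 7.2]
grip_width: 0.249
clock: 16.82
position: [0.5489, 0.2772, 0.2037]
ee_rot: [0.051, 0.999, -0.0, -0.001]
ft_force: [-1.0, 0.2, -4.4]
grip_width: 0.25
tcp [0.5489 0.2772 0.2037] yaw 84.2 delta [ 0.0074 -0.215   0.0038] tilt 0.08
turn -0.0945 deg -17.0
```

View pics/w9.png

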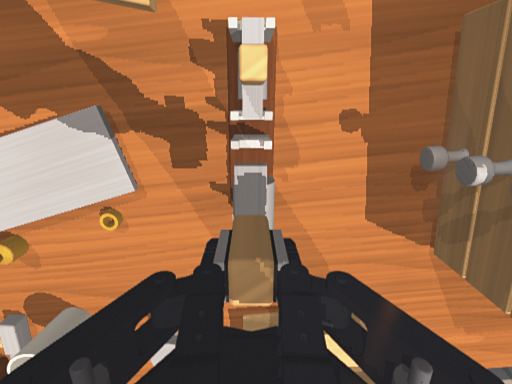

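```bash
python3 -m handwheel '[{"jaw":15,"delta_pos":[0.0012,-0.036,0],"turn":-0.0158},{"jaw":15,"delta_pos":[0.0025,-0.072,0],"turn":-0.0315},{"jaw":15,"delta_pos":[0.0037,-0.108,0],"turn":-0.0473},{"jaw":15,"delta_pos":[0.005,-0.144,0],"turn":-0.063},{"jaw":15,"delta_pos":[0.0062,-0.18,0],"turn":-0.0788},{"jaw":15,"delta_pos":[0.0074,-0.205,0],"turn":-0.0945},{"jaw":15,"delta_pos":[0.0074,-0.215,0.03],"turn":-0.0945},{"jaw":15,"delta_pos":[0.0074,-0.215,0.06],"turn":-0.0945},{"jaw":15,"delta_pos":[0.0074,-0.215,0.085],"turn":-0.0945},{"jaw":15,"delta_pos":[0.0074,-0.215,0.095],"turn":-0.0945}]'
python3 -m handwheel '[{"jaw":15,"delta_pos":[0,0,0],"turn":0},{"jaw":15,"delta_pos":[0,0,0],"turn":0},{"jaw":15,"delta_pos":[0,0,0],"turn":0},{"jaw":15,"delta_pos":[0,0,0],"turn":0}]'
python3 - <<'E'
from h import *
o=get_obs();print(o["ft_force"])
go([0.5198,0.064,0.0885],101.2)
E
```

```text
clock: 17.7
position: [0.5173, 0.0634, 0.1049]
ee_rot: [-0.097, 0.995, -0.001, -0.004]
ft_force: [-1.9, -1.6, -4.1]
grip_width: 0.249
clock: 18.03
position: [0.5214, 0.0646, 0.1111]
ee_rot: [-0.098, 0.995, 0.0, 0.001]
ft_force: [1.2, 0.9, -3.9]
grip_width: 0.25
[ 1.16189232  0.90303856 -3.85845694]
tcp [0.5214 0.0646 0.1111] yaw 101.22 delta [ 0.0017 -0.0003  0.0226] tilt 0.14
turn 0.0001 deg 0.02
```

```bash
python3 -m handwheel '[{"jaw":15,"delta_pos":[0,0,0.008],"turn":0},{"jaw":15,"delta_pos":[0,0,0.014],"turn":0},{"jaw":15,"delta_pos":[0,0,0.016],"turn":0},{"jaw":15,"delta_pos":[0,0,0.016],"turn":0},{"jaw":15,"delta_pos":[0,0,0.016],"turn":0}]'
python3 -m handwheel '[{"jaw":15,"delta_pos":[0,0,0.001],"turn":0},{"jaw":15,"delta_pos":[0,0,0.001],"turn":0}]'
python3 -m handwheel '[{"jaw":15,"delta_pos":[0,0,0.001],"turn":0},{"jaw":15,"delta_pos":[0,0,0.001],"turn":0}]'
python3 -m handwheel '[{"jaw":15,"delta_pos":[0,0,0.001],"turn":0},{"jaw":15,"delta_pos":[0,0,0.001],"turn":0}]'
```

```text
clock: 18.45
position: [0.5203, 0.0642, 0.0934]
ee_rot: [-0.098, 0.995, -0.0, -0.0]
ft_force: [0.4, 0.4, -3.6]
grip_width: 0.247
clock: 18.62
position: [0.5205, 0.0643, 0.0927]
ee_rot: [-0.098, 0.995, 0.0, 0.0]
ft_force: [0.1, 0.1, -2.9]
grip_width: 0.247
clock: 18.78
position: [0.5204, 0.0643, 0.0916]
ee_rot: [-0.098, 0.995, 0.0, 0.0]
ft_force: [0.1, -0.0, -3.3]
grip_width: 0.248
clock: 18.95
position: [0.5203, 0.0643, 0.0905]
ee_rot: [-0.098, 0.995, 0.0, -0.0]
ft_force: [-0.0, 0.1, -3.4]
grip_width: 0.246
```

```bash
python3 -m handwheel '[{"jaw":15,"delta_pos":[0,0,0.001],"turn":0},{"jaw":15,"delta_pos":[0,0,0.001],"turn":0}]'
python3 -m handwheel '[{"jaw":15,"delta_pos":[0,0,0.001],"turn":0},{"jaw":15,"delta_pos":[0,0,0.001],"turn":0}]'
```

```text
clock: 19.12
position: [0.5203, 0.0643, 0.0894]
ee_rot: [-0.098, 0.995, 0.0, -0.0]
ft_force: [-1.0, 0.3, -3.4]
grip_width: 0.25
clock: 19.28
position: [0.5203, 0.0643, 0.0884]
ee_rot: [-0.098, 0.995, 0.0, -0.0]
ft_force: [0.2, -0.0, -3.4]
grip_width: 0.246
```

```bash
python3 -m handwheel '[{"jaw":15,"delta_pos":[0,0,0.0007],"turn":0},{"jaw":15,"delta_pos":[0,0,0.0007],"turn":0}]'
```

```text
clock: 19.45
position: [0.5204, 0.0643, 0.088]
ee_rot: [-0.098, 0.995, 0.0, 0.0]
ft_force: [-1.1, -0.6, -1.6]
grip_width: 0.25
```

```bash
python3 -m handwheel '[{"jaw":15,"delta_pos":[0,0,0.0005],"turn":0},{"jaw":15,"delta_pos":[0,0,0.0005],"turn":0}]'
```

```text
clock: 19.62
position: [0.5205, 0.0643, 0.0876]
ee_rot: [-0.098, 0.995, 0.0, 0.0]
ft_force: [-2.0, 0.4, 2.0]
grip_width: 0.247
```

```bash
python3 -m handwheel '[{"jaw":15,"delta_pos":[0,-0.002,0],"turn":0},{"jaw":15,"delta_pos":[0,-0.003,0],"turn":0},{"jaw":15,"delta_pos":[0,-0.003,0],"turn":0}]'
```

```text
clock: 19.87
position: [0.5211, 0.061, 0.0874]
ee_rot: [-0.097, 0.995, -0.0, 0.0]
ft_force: [-1.5, -1.1, -1.0]
grip_width: 0.252
```

```bash
python3 -m handwheel '[{"jaw":15,"delta_pos":[0,0,0.0004],"turn":0},{"jaw":15,"delta_pos":[0,-0.0015,0.0006],"turn":0},{"jaw":15,"delta_pos":[0,-0.003,0.0008],"turn":0},{"jaw":15,"delta_pos":[0,-0.003,0.0008],"turn":0}]'
```

```text
clock: 20.2
position: [0.5217, 0.058, 0.0867]
ee_rot: [-0.097, 0.995, -0.0, 0.0]
ft_force: [-1.2, -1.0, 1.1]
grip_width: 0.25
```

```bash
python3 -m handwheel '[{"jaw":15,"delta_pos":[0,-0.0017,0.0004],"turn":0},{"jaw":15,"delta_pos":[0,-0.0033,0.0007],"turn":0},{"jaw":15,"delta_pos":[0,-0.005,0.0009],"turn":0},{"jaw":15,"delta_pos":[0,-0.005,0.0009],"turn":0}]'
```

```text
clock: 20.53
position: [0.5227, 0.053, 0.0858]
ee_rot: [-0.097, 0.995, -0.0, 0.0]
ft_force: [-2.1, -1.7, 3.1]
grip_width: 0.247
```

```bash
python3 -m handwheel '[{"jaw":15,"delta_pos":[0,-0.002,0.00015],"turn":0},{"jaw":15,"delta_pos":[0,-0.004,0.0003],"turn":0},{"jaw":15,"delta_pos":[0,-0.006,0.0004],"turn":0},{"jaw":15,"delta_pos":[0,-0.006,0.0004],"turn":0}]'
```

```text
clock: 20.87
position: [0.5239, 0.0471, 0.0853]
ee_rot: [-0.097, 0.995, -0.0, 0.0]
ft_force: [-1.3, -1.2, 2.2]
grip_width: 0.244
```

```bash
python3 -m handwheel '[{"jaw":15,"delta_pos":[0,-0.002,0.0001],"turn":0},{"jaw":15,"delta_pos":[0,-0.004,0.00015],"turn":0},{"jaw":15,"delta_pos":[0,-0.006,0.0002],"turn":0},{"jaw":15,"delta_pos":[0,-0.006,0.0002],"turn":0}]'
```

```text
clock: 21.2
position: [0.525, 0.0413, 0.0852]
ee_rot: [-0.097, 0.995, -0.0, 0.0]
ft_force: [-2.0, -0.9, 4.6]
grip_width: 0.251
```

```bash
python3 -m handwheel '[{"jaw":15,"delta_pos":[0,-0.001,-0.0003],"turn":0},{"jaw":15,"delta_pos":[0,-0.0025,-0.0004],"turn":0},{"jaw":15,"delta_pos":[0,-0.004,-0.0005],"turn":0},{"jaw":15,"delta_pos":[0,-0.004,-0.0005],"turn":0}]'
```

```text
clock: 21.53
position: [0.5257, 0.0375, 0.0856]
ee_rot: [-0.097, 0.995, -0.0, 0.0]
ft_force: [-0.7, -0.0, 2.9]
grip_width: 0.246
```

```bash
python3 -m handwheel '[{"jaw":15,"delta_pos":[0,-0.0017,-0.0002],"turn":0},{"jaw":15,"delta_pos":[0,-0.0033,-0.00035],"turn":0},{"jaw":15,"delta_pos":[0,-0.005,-0.0005],"turn":0},{"jaw":15,"delta_pos":[0,-0.005,-0.0005],"turn":0}]'
```

```text
clock: 21.87
position: [0.5267, 0.0324, 0.0861]
ee_rot: [-0.097, 0.995, -0.0, 0.0]
ft_force: [-0.9, -0.2, 1.9]
grip_width: 0.249
```

```bash
python3 -m handwheel '[{"jaw":15,"delta_pos":[0,-0.0017,-0.0002],"turn":0},{"jaw":15,"delta_pos":[0,-0.0033,-0.00035],"turn":0},{"jaw":15,"delta_pos":[0,-0.005,-0.0005],"turn":0},{"jaw":15,"delta_pos":[0,-0.005,-0.0005],"turn":0}]'
```

```text
clock: 22.2
position: [0.5277, 0.0275, 0.0867]
ee_rot: [-0.097, 0.995, -0.0, 0.0]
ft_force: [-1.6, -0.2, 3.5]
grip_width: 0.247
```

```bash
python3 -m handwheel '[{"jaw":15,"delta_pos":[0,-0.002,-0.0004],"turn":0},{"jaw":15,"delta_pos":[0,-0.004,-0.0007],"turn":0},{"jaw":15,"delta_pos":[0,-0.006,-0.00095],"turn":0},{"jaw":15,"delta_pos":[0,-0.006,-0.00095],"turn":0}]'
```

```text
clock: 22.53
position: [0.5289, 0.0215, 0.0877]
ee_rot: [-0.097, 0.995, -0.0, 0.0]
ft_force: [-0.7, -0.4, 2.6]
grip_width: 0.251
```

```bash
python3 -m handwheel '[{"jaw":15,"delta_pos":[0,-0.002,-0.0003],"turn":0},{"jaw":15,"delta_pos":[0,-0.004,-0.0006],"turn":0},{"jaw":15,"delta_pos":[0,-0.006,-0.0009],"turn":0},{"jaw":15,"delta_pos":[0,-0.008,-0.0012],"turn":0},{"jaw":15,"delta_pos":[0,-0.008,-0.0012],"turn":0}]'
```

```text
clock: 22.95
position: [0.5305, 0.0136, 0.0889]
ee_rot: [-0.097, 0.995, -0.0, 0.0]
ft_force: [-0.1, 0.9, 3.9]
grip_width: 0.247
```

```bash
python3 -m handwheel '[{"jaw":15,"delta_pos":[0,-0.002,-0.0004],"turn":0},{"jaw":15,"delta_pos":[0,-0.004,-0.0007],"turn":0},{"jaw":15,"delta_pos":[0,-0.006,-0.0009],"turn":0},{"jaw":15,"delta_pos":[0,-0.008,-0.0011],"turn":0},{"jaw":15,"delta_pos":[0,-0.008,-0.0011],"turn":0}]'
```

```text
clock: 23.37
position: [0.532, 0.0057, 0.0899]
ee_rot: [-0.097, 0.995, -0.0, 0.0]
ft_force: [-0.6, 0.3, 2.1]
grip_width: 0.252
```

```bash
python3 -m handwheel '[{"jaw":15,"delta_pos":[0,-0.002,-0.00015],"turn":0},{"jaw":15,"delta_pos":[0,-0.004,-0.0003],"turn":0},{"jaw":15,"delta_pos":[0,-0.006,-0.0004],"turn":0},{"jaw":15,"delta_pos":[0,-0.008,-0.00045],"turn":0},{"jaw":15,"delta_pos":[0,-0.008,-0.00045],"turn":0}]'
```

```text
clock: 23.78
position: [0.5335, -0.0021, 0.0903]
ee_rot: [-0.097, 0.995, -0.0, 0.0]
ft_force: [-0.7, -0.5, 1.9]
grip_width: 0.249
```

```bash
python3 -m handwheel '[{"jaw":15,"delta_pos":[0,-0.002,-0.00005],"turn":0},{"jaw":15,"delta_pos":[0,-0.004,-0.00005],"turn":0},{"jaw":15,"delta_pos":[0,-0.006,0],"turn":0},{"jaw":15,"delta_pos":[0,-0.008,0.0001],"turn":0},{"jaw":15,"delta_pos":[0,-0.008,0.0001],"turn":0}]'
```

```text
clock: 24.2
position: [0.5351, -0.01, 0.0903]
ee_rot: [-0.097, 0.995, -0.0, 0.0]
ft_force: [0.7, -0.4, 1.9]
grip_width: 0.251
```

```bash
python3 -m handwheel '[{"jaw":15,"delta_pos":[0,-0.002,0.0001],"turn":0},{"jaw":15,"delta_pos":[0,-0.004,0.0003],"turn":0},{"jaw":15,"delta_pos":[0,-0.006,0.0005],"turn":0},{"jaw":15,"delta_pos":[0,-0.008,0.0007],"turn":0},{"jaw":15,"delta_pos":[0,-0.008,0.0007],"turn":0}]'
```

```text
clock: 24.62
position: [0.5367, -0.0179, 0.0896]
ee_rot: [-0.097, 0.995, -0.0, 0.0]
ft_force: [-0.4, -1.9, 3.3]
grip_width: 0.249
```

```bash
python3 -m handwheel '[{"jaw":15,"delta_pos":[0,-0.002,0.0002],"turn":0},{"jaw":15,"delta_pos":[0,-0.004,0.00045],"turn":0},{"jaw":15,"delta_pos":[0,-0.006,0.0007],"turn":0},{"jaw":15,"delta_pos":[0,-0.008,0.001],"turn":0},{"jaw":15,"delta_pos":[0,-0.008,0.001],"turn":0}]'
```

```text
clock: 25.03
position: [0.5382, -0.0257, 0.0885]
ee_rot: [-0.097, 0.995, -0.0, 0.0]
ft_force: [-1.8, -1.9, 4.7]
grip_width: 0.25
```

```bash
python3 -m handwheel '[{"jaw":15,"delta_pos":[0,-0.002,0.0002],"turn":0},{"jaw":15,"delta_pos":[0,-0.004,0.00045],"turn":0},{"jaw":15,"delta_pos":[0,-0.006,0.0007],"turn":0},{"jaw":15,"delta_pos":[0,-0.008,0.001],"turn":0},{"jaw":15,"delta_pos":[0,-0.008,0.001],"turn":0}]'
```

```text
clock: 25.45
position: [0.5398, -0.0334, 0.0875]
ee_rot: [-0.097, 0.995, -0.0, 0.0]
ft_force: [-0.5, -1.7, 4.6]
grip_width: 0.253
```

```bash
python3 -m handwheel '[{"jaw":15,"delta_pos":[0,-0.002,0.0002],"turn":0},{"jaw":15,"delta_pos":[0,-0.004,0.0004],"turn":0},{"jaw":15,"delta_pos":[0,-0.006,0.0006],"turn":0},{"jaw":15,"delta_pos":[0,-0.008,0.0008],"turn":0},{"jaw":15,"delta_pos":[0,-0.008,0.0008],"turn":0}]'
```

```text
clock: 25.87
position: [0.5412, -0.0412, 0.0865]
ee_rot: [-0.097, 0.995, -0.0, 0.0]
ft_force: [0.8, -1.2, 1.7]
grip_width: 0.247
```

```bash
python3 -m handwheel '[{"jaw":15,"delta_pos":[0,-0.002,0.0003],"turn":0},{"jaw":15,"delta_pos":[0,-0.004,0.0005],"turn":0},{"jaw":15,"delta_pos":[0,-0.006,0.00065],"turn":0},{"jaw":15,"delta_pos":[0,-0.008,0.00075],"turn":0},{"jaw":15,"delta_pos":[0,-0.008,0.00075],"turn":0}]'
```

```text
clock: 26.28
position: [0.5428, -0.049, 0.0858]
ee_rot: [-0.097, 0.995, -0.0, 0.0]
ft_force: [1.4, -0.1, 0.2]
grip_width: 0.248
```

```bash
python3 -m handwheel '[{"jaw":15,"delta_pos":[0,-0.002,0.0002],"turn":0},{"jaw":15,"delta_pos":[0,-0.004,0.0003],"turn":0},{"jaw":15,"delta_pos":[0,-0.006,0.00035],"turn":0},{"jaw":15,"delta_pos":[0,-0.008,0.0003],"turn":0},{"jaw":15,"delta_pos":[0,-0.008,0.0003],"turn":0}]'
```

```text
clock: 26.7
position: [0.5443, -0.057, 0.0856]
ee_rot: [-0.097, 0.995, -0.0, 0.0]
ft_force: [1.1, -0.0, -0.5]
grip_width: 0.25
```

```bash
python3 -m handwheel '[{"jaw":15,"delta_pos":[0,-0.002,0.0001],"turn":0},{"jaw":15,"delta_pos":[0,-0.004,0.0001],"turn":0},{"jaw":15,"delta_pos":[0,-0.006,0.0],"turn":0},{"jaw":15,"delta_pos":[0,-0.006,0],"turn":0}]'
```

```text
clock: 27.03
position: [0.5456, -0.0628, 0.0858]
ee_rot: [-0.097, 0.995, -0.0, 0.0]
ft_force: [-0.9, -1.1, 1.2]
grip_width: 0.25
```

```bash
python3 -m handwheel '[{"jaw":15,"delta_pos":[0,-0.002,-0.0001],"turn":0},{"jaw":15,"delta_pos":[0,-0.004,-0.0003],"turn":0},{"jaw":15,"delta_pos":[0,-0.006,-0.0005],"turn":0},{"jaw":15,"delta_pos":[0,-0.006,-0.0005],"turn":0}]'
```

```text
clock: 27.37
position: [0.5467, -0.0687, 0.0863]
ee_rot: [-0.097, 0.995, -0.0, 0.0]
ft_force: [0.0, 0.6, 4.4]
grip_width: 0.245
```

```bash
python3 -m handwheel '[{"jaw":15,"delta_pos":[0,-0.002,-0.0003],"turn":0},{"jaw":15,"delta_pos":[0,-0.004,-0.0006],"turn":0},{"jaw":15,"delta_pos":[0,-0.006,-0.0009],"turn":0},{"jaw":15,"delta_pos":[0,-0.006,-0.0009],"turn":0},{"jaw":15,"delta_pos":[0,-0.006,-0.0009],"turn":0}]'
```

```text
clock: 27.78
position: [0.5479, -0.0745, 0.0872]
ee_rot: [-0.097, 0.995, -0.0, 0.0]
ft_force: [-0.5, -0.0, 5.1]
grip_width: 0.255
```

```bash
python3 -m handwheel '[{"jaw":15,"delta_pos":[0,0,-0.02],"turn":0},{"jaw":15,"delta_pos":[0,0,-0.06],"turn":0},{"jaw":15,"delta_pos":[0,0,-0.10],"turn":0},{"jaw":15,"delta_pos":[0,0,-0.12],"turn":0},{"jaw":15,"delta_pos":[0,0,-0.12],"turn":0},{"jaw":15,"delta_pos":[0,0,-0.12],"turn":0}]'
python3 - <<'E'
from h import *
o=get_obs();print(o["ft_force"],o["torque"],o["grip_width"]*85.4)
go([0.475,-0.30,0.205],81.5)
E
```

```text
clock: 28.28
position: [0.5478, -0.0741, 0.2069]
ee_rot: [-0.098, 0.995, -0.0, 0.0]
ft_force: [-0.6, 0.4, -4.6]
grip_width: 0.251
[-0.59359188  0.40931621 -4.63123424] [ 0.02547893  0.02448088 -0.0204091 ] 21.467308831102358
tcp [ 0.5478 -0.0741  0.2069] yaw 101.2 delta [ 0.1153 -0.2074  0.0019] tilt 0.04
turn 0.1095 deg 19.7
```

```bash
python3 - <<'E'
from h import *
go([0.565,-0.30,0.205],81.5)
E
python3 -m handwheel '[{"jaw":15,"delta_pos":[0.005,-0.036,0],"turn":0.018},{"jaw":15,"delta_pos":[0.01,-0.072,0],"turn":0.036},{"jaw":15,"delta_pos":[0.015,-0.108,0],"turn":0.054},{"jaw":15,"delta_pos":[0.02,-0.144,0],"turn":0.072},{"jaw":15,"delta_pos":[0.025,-0.18,0],"turn":0.09},{"jaw":15,"delta_pos":[0.027,-0.21,0],"turn":0.1095},{"jaw":15,"delta_pos":[0.027,-0.225,0],"turn":0.1095},{"jaw":15,"delta_pos":[0.027,-0.225,0],"turn":0.1095},{"jaw":15,"delta_pos":[0.027,-0.225,0],"turn":0.1095},{"jaw":15,"delta_pos":[0.027,-0.225,0],"turn":0.1095}]'
python3 - <<'E'
from h import *
go([0.475,-0.30,0.205],81.5)
snap("wrist","w10")
E
```

```text
tcp [ 0.5478 -0.0741  0.2069] yaw 101.2 delta [ 0.027  -0.2249  0.0019] tilt 0.04
turn 0.1095 deg 19.7
clock: 29.12
position: [0.5644, -0.2988, 0.2049]
ee_rot: [0.074, 0.997, 0.001, -0.002]
ft_force: [-0.2, -0.1, -4.3]
grip_width: 0.251
tcp [ 0.5644 -0.2988  0.2049] yaw 81.54 delta [ 0.0883 -0.0144  0.0001] tilt 0.19
turn 0.0002 deg 0.04
```

View pics/w10.png

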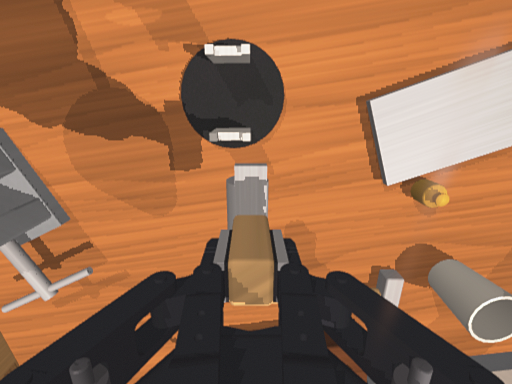

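```bash
python3 - <<'E'
from h import *
im=cv2.imread("pics/w10_raw.png");c=calibration("wrist")
cv2.imwrite("pics/w10c.png",cv2.resize(im[30:160,170:295],None,fx=4,fy=4,interpolation=cv2.INTER_CUBIC))
hsv=cv2.cvtColor(im,cv2.COLOR_BGR2HSV);V=hsv[:,:,2].astype(int);S=hsv[:,:,1].astype(int)
E
```

```text
(no output)
```

View pics/w10c.png

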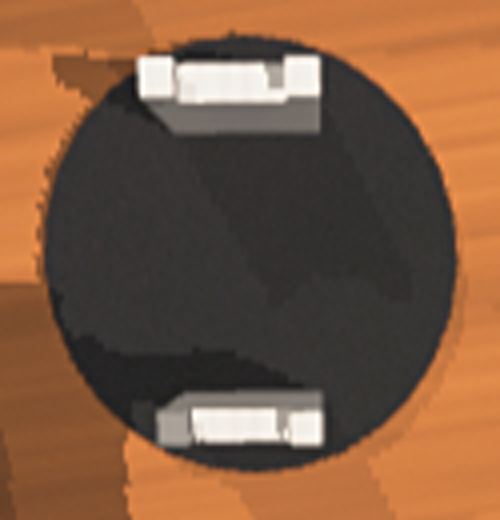

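```bash
python3 - <<'E'
from h import *
c=calibration("wrist")
u=np.array([(155,76),(302,76),(174,428),(307,428)],float);px=np.c_[170+u[:,0]/4-.4,30+u[:,1]/4-.4]
P=ray(c,px,.07)[:,:2];M=(P[::2]+P[1::2])/2;d=M[1]-M[0];print(P.round(4),M.round(4),np.linalg.norm(d),np.degrees(np.arctan2(d[1],d[0])),M.mean(0),np.linalg.norm(P[0]-P[1]))
e=P[1]-P[0];f=P[3]-P[2];print([np.degrees(np.arctan2(v[1],v[0]))-90 for v in(e,f)])
E
```

```text
[[ 0.4319 -0.3192]
 [ 0.4369 -0.2852]
 [ 0.5123 -0.3301]
 [ 0.5173 -0.2963]] [[ 0.4344 -0.3022]
 [ 0.5148 -0.3132]] 0.08117616024465477 -7.811733625425982 [ 0.47459354 -0.30772693] 0.034318330381741105
[np.float64(-8.389865227526414), np.float64(-8.418386647812497)]
```

```bash
python3 - <<'E'
from h import *
go([0.4755,-0.3074,0.1065],81.8)
E
```

```text
tcp [ 0.5648 -0.2984  0.2055] yaw 81.58 delta [ 0.0868 -0.0221  0.0991] tilt 0.14
turn -0.0012 deg -0.22
```

```bash
python3 -m handwheel '[{"jaw":15,"delta_pos":[0.036,-0.009,0],"turn":-0.0012},{"jaw":15,"delta_pos":[0.072,-0.018,0],"turn":-0.0012},{"jaw":15,"delta_pos":[0.0868,-0.0221,0],"turn":-0.0012},{"jaw":15,"delta_pos":[0.0868,-0.0221,0],"turn":-0.0012},{"jaw":15,"delta_pos":[0.0868,-0.0221,0],"turn":-0.0012},{"jaw":15,"delta_pos":[0.0868,-0.0221,0.03],"turn":-0.0012},{"jaw":15,"delta_pos":[0.0868,-0.0221,0.06],"turn":-0.0012},{"jaw":15,"delta_pos":[0.0868,-0.0221,0.085],"turn":-0.0012},{"jaw":15,"delta_pos":[0.0868,-0.0221,0.097],"turn":-0.0012},{"jaw":15,"delta_pos":[0.0868,-0.0221,0.097],"turn":-0.0012}]'
python3 -m handwheel '[{"jaw":15,"delta_pos":[0,0,0],"turn":0},{"jaw":15,"delta_pos":[0,0,0],"turn":0},{"jaw":15,"delta_pos":[0,0,0],"turn":0}]'
python3 - <<'E'
from h import *
o=get_obs();print(o["ft_force"],o["torque"])
go([0.4755,-0.3074,0.087],81.8)
snap("wrist","w11",(190,100,310,330),2.6)
E
```

```text
clock: 30.0
position: [0.4753, -0.3071, 0.1071]
ee_rot: [0.071, 0.997, 0.001, -0.002]
ft_force: [-0.3, 0.3, -4.0]
grip_width: 0.245
clock: 30.25
position: [0.4769, -0.3094, 0.1116]
ee_rot: [0.072, 0.997, -0.0, 0.001]
ft_force: [0.2, 0.1, -2.8]
grip_width: 0.245
[ 0.19590585  0.07047541 -2.83978308] [ 0.01754682  0.01040133 -0.01151751]
tcp [ 0.4769 -0.3094  0.1116] yaw 81.72 delta [0.0018 0.0018 0.0246] tilt 0.14
turn -0.0004 deg -0.08
```

View pics/w11.png

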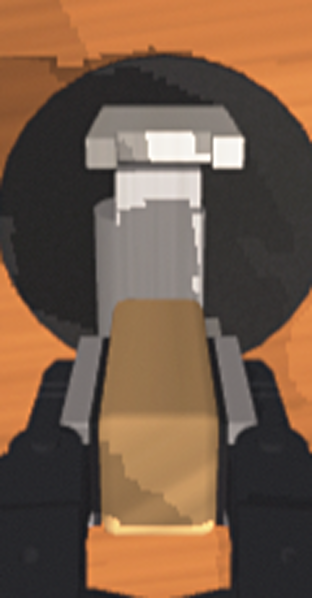

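```bash
python3 -m handwheel '[{"jaw":15,"delta_pos":[0.0015,0.002,0],"turn":0},{"jaw":15,"delta_pos":[0.0015,0.002,0.005],"turn":0},{"jaw":15,"delta_pos":[0.0015,0.002,0.01],"turn":0},{"jaw":15,"delta_pos":[0.0015,0.002,0.013],"turn":0},{"jaw":15,"delta_pos":[0.0015,0.002,0.015],"turn":0},{"jaw":15,"delta_pos":[0.0015,0.002,0.015],"turn":0}]'
python3 - <<'E'
from h import *
o=get_obs();print(o["ft_force"],o["torque"])
go([0.4755,-0.3074,0.087],81.8)
snap("wrist","w12",(190,100,310,330),2.6)
E
```

```text
clock: 30.8
position: [0.4744, -0.3066, 0.0943]
ee_rot: [0.072, 0.997, 0.0, -0.001]
ft_force: [-0.2, -0.1, -3.7]
grip_width: 0.249
[-0.1897011  -0.09611726 -3.69461959] [ 0.03441133 -0.02253658 -0.02215178]
tcp [ 0.4744 -0.3066  0.0943] yaw 81.71 delta [-0.0012 -0.0006  0.0073] tilt 0.06
turn -0.0005 deg -0.09
```

View pics/w12.png

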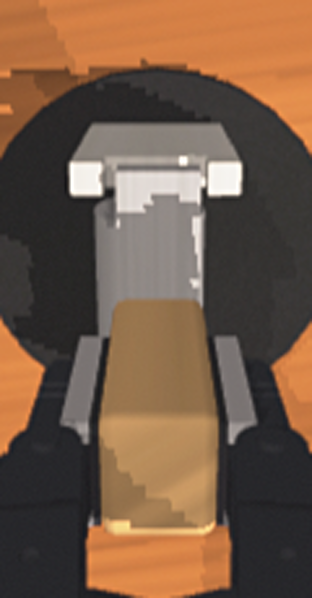

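```bash
python3 -m handwheel '[{"jaw":15,"delta_pos":[-0.0005,0,0.002],"turn":0},{"jaw":15,"delta_pos":[-0.0005,0,0.004],"turn":0},{"jaw":15,"delta_pos":[-0.0005,0,0.0055],"turn":0},{"jaw":15,"delta_pos":[-0.0005,0,0.006],"turn":0},{"jaw":15,"delta_pos":[-0.0005,0,0.006],"turn":0}]'
python3 -m handwheel '[{"jaw":15,"delta_pos":[0,0,0.001],"turn":0},{"jaw":15,"delta_pos":[0,0,0.001],"turn":0}]'
```

```text
clock: 31.27
position: [0.4751, -0.3068, 0.0888]
ee_rot: [0.072, 0.997, 0.0, -0.0]
ft_force: [0.3, -0.8, -3.0]
grip_width: 0.255
clock: 31.43
position: [0.4752, -0.3068, 0.0879]
ee_rot: [0.072, 0.997, 0.0, -0.0]
ft_force: [-0.9, -0.1, -3.8]
grip_width: 0.248
```

```bash
python3 -m handwheel '[{"jaw":15,"delta_pos":[0,0,0.001],"turn":0},{"jaw":15,"delta_pos":[0,0,0.001],"turn":0}]'
python3 -m handwheel '[{"jaw":15,"delta_pos":[0,0,0.0007],"turn":0},{"jaw":15,"delta_pos":[0,0,0.0007],"turn":0}]'
```

```text
clock: 31.6
position: [0.4752, -0.3068, 0.0869]
ee_rot: [0.072, 0.997, 0.0, -0.0]
ft_force: [0.3, -0.5, -4.6]
grip_width: 0.251
clock: 31.77
position: [0.4752, -0.3069, 0.0866]
ee_rot: [0.072, 0.997, 0.0, 0.0]
ft_force: [-1.3, 0.5, -1.4]
grip_width: 0.249
```

Contact with the notch floor at the expected height; release and retreat.

```bash
python3 -m handwheel '[{"jaw":30,"delta_pos":[0,0,0.0003],"turn":0},{"jaw":50,"delta_pos":[0,0,0.0003],"turn":0},{"jaw":60,"delta_pos":[0,0,0.0003],"turn":0},{"jaw":60,"delta_pos":[0,0,0],"turn":0},{"jaw":60,"delta_pos":[0,0,-0.03],"turn":0},{"jaw":60,"delta_pos":[0,0,-0.07],"turn":0},{"jaw":60,"delta_pos":[0,0,-0.11],"turn":0},{"jaw":60,"delta_pos":[-0.04,0,-0.14],"turn":0},{"jaw":60,"delta_pos":[-0.08,0,-0.14],"turn":0},{"jaw":60,"delta_pos":[-0.08,0,-0.14],"turn":0}]'
python3 -m handwheel '[{"jaw":60,"delta_pos":[0,0,0],"turn":0},{"jaw":60,"delta_pos":[0,0,0],"turn":0},{"jaw":60,"delta_pos":[0,0,0],"turn":0}]'
python3 - <<'E'
from h import *
c,im=snap("wrist","w13")
snap("side","s13");snap("top","t13")
hsv=cv2.cvtColor(im,cv2.COLOR_BGR2HSV);H,S,V=[hsv[:,:,i].astype(int) for i in range(3)]
def bl(m,mn):
    n,l,st,ce=cv2.connectedComponentsWithStats(m.astype(np.uint8),connectivity=4);return [(st[i],ce[i]) for i in range(1,n) if st[i,4]>=mn]
m=(V>225)&(S<25);m[250:]=0
for st,ce in bl(m,8): print("prong",st,ray(c,ce,.07).round(4))
m=(V>185)&(S>60)&(S<150)&(H<30)&(H>12);m[250:]=0
for st,ce in bl(m,100): print("handle",st,ray(c,ce,.1255).round(4))
E
```

```text
clock: 32.6
position: [0.5606, -0.3168, 0.2272]
ee_rot: [0.07, 0.998, -0.0, 0.002]
ft_force: [-0.1, 2.1, -1.9]
grip_width: 0.704
clock: 32.85
position: [0.5533, -0.3189, 0.2261]
ee_rot: [0.073, 0.997, 0.0, -0.0]
ft_force: [-0.9, -0.5, 0.3]
grip_width: 0.703
prong [264  57   7   9  51] [[ 0.4365 -0.2855  0.07  ]]
prong [230  58   8   8  60] [[ 0.4318 -0.3191  0.07  ]]
prong [397 100   9   3  11] [[ 0.4955 -0.1496  0.07  ]]
prong [380 105  12  20  41] [[ 0.504 -0.168  0.07 ]]
prong [ 384  118   58   68 1575] [[ 0.5589 -0.1388  0.07  ]]
prong [233 139   9   6  39] [[ 0.5122 -0.33    0.07  ]]
prong [263 139   7   6  39] [[ 0.517 -0.297  0.07 ]]
handle [239  89  25  31 720] [[ 0.4747 -0.3074  0.1255]]
```

View pics/w13.png

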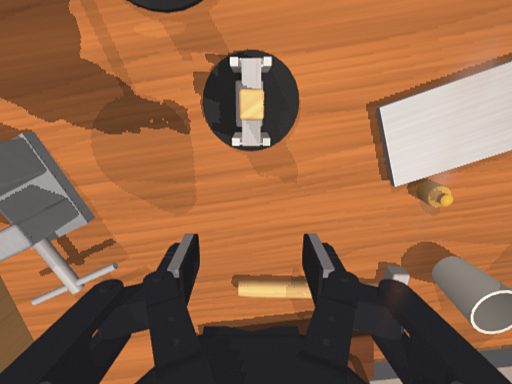

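View pics/s13.png

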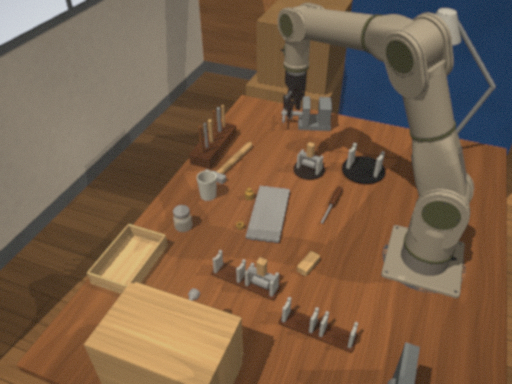

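View pics/t13.png

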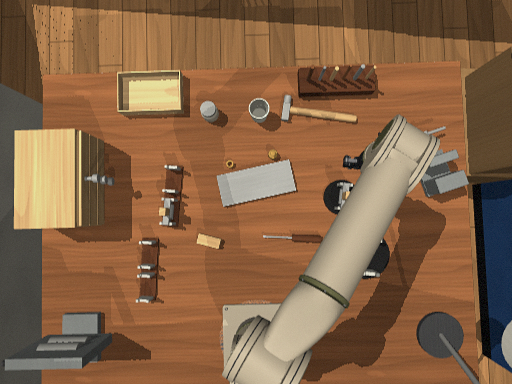

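```bash
python3 -c "
from workcell import *
print(hand_in(), get_obs()['clock'], get_obs()['ft_force'])"
```

```text
the job is handed in; nothing more can be done
the job is handed in; nothing more can be done
```

The off-centre roller was the one from the rack's second place, and it now hangs in the small stand. The true roller is back in the rack's first place. I handed the job in at about 33 s, and no verdict is reported.

**Rolling:** I rolled each one in a single direction along the plate.
- **First place:** about 147 mm at a steady height, pressing 5–9 N. It runs true.
- **Second place:** about 141 mm. It rose and fell about 5 mm once per 100 mm, pressing about 3–9 N as I followed it up and down. It runs off-centre.

**Last checks:**
- **Stand:** the handle centre measured (0.4747, −0.3074) against a slot centre of about (0.4744, −0.3079), so under 1 mm off. I felt the notch floor at the expected height.
- **Rack:** after release the handle was within about 1.5 mm of its slot centre. It too met the notch floor at the expected height.
- **Other things:** the bystanders look unmoved in the top view, and the open gripper is clear of everything.

I could not see the wheel angles directly. They follow from the distance rolled without slipping, which for the off-centre wheel the 100 mm repeat supports. The forces are wrist readings at the end of each move, so short peaks in between were not measured. The wrist force was noisy by about 1 N, and no check disagreed beyond that.

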